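Make the tuning station ready

TASK

Get the tuning station ready for a batch: lift the copper canister by its handle off the test stand and set it down upright, wholly on the round cork mat, then drop every blackwood reed seat foot down into a pocket of its own in the stand and press the orange battery block fully home, flush in the tuner's recess. Last of all press the tuner's red button right down and let it go. Keep the canister upright and leave the other things on the bench where they are.

Things in the scene. Friction and masses are not known exactly. Their poses are not given: they have to be found in the camera images.
- canister: lidded copper canister with steel bands, 110 mm across, lid top 88 mm above its base, with a fixed overhead handle; stands on the test stand at the start. Origin: centre of its underside; z up; the handle runs along its y axis. About 0.5 kg
- canister_grip (a point): middle of the canister's handle: a round dark wooden bar 18 mm thick and 76 mm long along the canister's y axis, 130 mm above the canister's base, 33 mm clear above the lid, held by a thin steel upright at each end
- stand: pale wooden test stand, fixed, 134 x 134 mm and 60 mm high, with four square pockets in its top, hidden under the canister at the start. Origin: centre of its underside, z up, sides along x and y
- stand_hole0 (a point): centre of the mouth (60 mm above the bench) of pocket 0 of the stand: 42 mm square, sides along the stand's x and y, 48 mm deep, pockets 58 mm centre to centre
- stand_hole1 (a point): centre of the mouth (60 mm above the bench) of pocket 1 of the stand: 42 mm square, sides along the stand's x and y, 48 mm deep, pockets 58 mm centre to centre
- stand_hole2 (a point): centre of the mouth (60 mm above the bench) of pocket 2 of the stand: 42 mm square, sides along the stand's x and y, 48 mm deep, pockets 58 mm centre to centre
- stand_hole3 (a point): centre of the mouth (60 mm above the bench) of pocket 3 of the stand: 42 mm square, sides along the stand's x and y, 48 mm deep, pockets 58 mm centre to centre
- mat: round cork mat, fixed to the bench, 170 mm across, 3 mm thick. Origin: centre of its underside
- tuner: grey plastic electronic bench tuner, fixed, 110 (x) x 200 (y) x 45 mm high, with an empty rectangular battery recess in its top towards its +y end, a display in the middle and one round red push button towards its -y end. Origin: centre of its underside
- recess_floor (a point): centre of the floor of the tuner's battery recess. The recess is 83 mm long along the tuner's x axis, 49 mm wide along its y axis and 22 mm deep, open upward with a chamfered mouth; its mouth is 45 mm above the bench
- battery: orange battery block 80 (x) x 46 (y) x 22 mm high with a black grip rib on top, 44 mm along x, 12 mm thick, 20 mm high (overall height 42 mm). Origin: centre of its underside, z up. About 0.12 kg. Symmetric: either way round fits the recess
- red_button_top (a point): centre of the top of the tuner's round red push button, 30 mm across; it is pressed straight down
- red_button (a joint): travel of the red push button in m: 0 up, 0.006 fully down; sprung, about 5 N
- seat0: blackwood reed seat with a brass foot, standing upright, 60 mm high: foot 34 mm across and 14 mm high, above it a straight round body 24 mm across. Origin: centre of its underside, z up. There are two to four of these; None if absent
- seat1: blackwood reed seat with a brass foot, standing upright, 60 mm high: foot 34 mm across and 14 mm high, above it a straight round body 24 mm across. Origin: centre of its underside, z up. There are two to four of these; None if absent
- seat2: blackwood reed seat with a brass foot, standing upright, 60 mm high: foot 34 mm across and 14 mm high, above it a straight round body 24 mm across. Origin: centre of its underside, z up. There are two to four of these; None if absent
- seat3: blackwood reed seat with a brass foot, standing upright, 60 mm high: foot 34 mm across and 14 mm high, above it a straight round body 24 mm across. Origin: centre of its underside, z up. There are two to four of these; None if absent
- cork0: cork stopper standing upright, 38 mm across, 36 mm high; origin at its underside; not part of the job
- cork1: cork stopper standing upright, 38 mm across, 36 mm high; origin at its underside; not part of the job
- sole: black plastic chanter sole, a flat ring 64 mm across, 16 mm high; not part of the job
- fork: brass tuning fork lying flat, 150 mm long along its x, 8 mm high; not part of the job
- jar: amber glass jar, 60 mm across, 85 mm high; not part of the job
- brush: hand brush lying down along its x axis; not part of the job
- driver: screwdriver lying down along its x axis; not part of the job
Not all that is in view belongs to the job. Leave any purple look-alike of the seat1 alone.

How it is judged:
On the way, in this order (a step that is already met when the one before it is completed fails the run):
1. the canister stands upright on the cork mat (horizontal distance between canister and mat below 0.03 m and z of canister in the frame of mat below 0.007 m and angle between canister's own z axis and vertical below 0.1 rad), for 0.2 s.
2. every reed seat is in a pocket of the stand and the battery block is flush in the tuner ((horizontal distance between seat0 and stand_hole0 below 0.012 m or horizontal distance between seat0 and stand_hole1 below 0.012 m or horizontal distance between seat0 and stand_hole2 below 0.012 m or horizontal distance between seat0 and stand_hole3 below 0.012 m) and z of each of seat0, seat1, seat2, seat3 in the frame of stand below 0.019 m and angle between each of seat0, seat1, seat2, seat3's own z axis and vertical below 0.35 rad and (horizontal distance between seat1 and stand_hole0 below 0.012 m or horizontal distance between seat1 and stand_hole1 below 0.012 m or horizontal distance between seat1 and stand_hole2 below 0.012 m or horizontal distance between seat1 and stand_hole3 below 0.012 m) and (horizontal distance between seat2 and stand_hole0 below 0.012 m or horizontal distance between seat2 and stand_hole1 below 0.012 m or horizontal distance between seat2 and stand_hole2 below 0.012 m or horizontal distance between seat2 and stand_hole3 below 0.012 m) and (horizontal distance between seat3 and stand_hole0 below 0.012 m or horizontal distance between seat3 and stand_hole1 below 0.012 m or horizontal distance between seat3 and stand_hole2 below 0.012 m or horizontal distance between seat3 and stand_hole3 below 0.012 m) and horizontal distance between battery and recess_floor below 0.004 m and z of battery in the frame of recess_floor below 0.0025 m and angle between the x axis of battery and the x axis of tuner, either way round below 0.07 rad and angle between battery's own z axis and vertical below 0.05 rad), for 0.2 s.
3. the red button is pressed right down (value of joint red_button above 0.0045 m), for 0.05 s.
At the end, for the whole second after the job is handed in: Canister upright on the mat, centres within 30 mm; each seat present upright in a pocket (12 mm of its centre, underside under 19 mm above the bench); battery flush in the recess (2.5 mm in height, 4 mm sideways, 0.07 rad); button up again; all at rest (all of step 1 and all of step 2 and value of joint red_button below 0.002 m and linear speed of each of canister, battery, seat0, seat1, seat2, seat3 below 0.02 m/s); the robot touches nothing.
It fails at once if the canister is tipped by more than 0.5 rad (angle between canister's own z axis and vertical above 0.5 rad).
It fails at once if another thing on the bench is shifted by more than 50 mm (distance of any of cork0, cork1, sole, fork, jar, brush, driver from where it was at the start of the episode above 0.05 m).
Of seat0, seat1, seat2, seat3 only 2 to 4 are there at a start; the rules pass over those that are not, and their reading is None.
At some moment in a run one of seat0, seat1, seat2, seat3, battery may be knocked a few centimetres aside while the robot is not near it.
It also fails if it takes over 210 s, if anything falls off the work surface, if the arm or the gripper's body presses on something with over 40 N, if the wrist force passes 120 N, or if a joint passes its speed limit or range.

ROBOT

A 7-joint arm with a two-finger parallel gripper is mounted at the origin on the work surface. World frame = base frame: x ahead of the robot, y to its left, z up, the work surface at z = 0. Lengths are in m, angles in rad, forces in N, time in s.
With the tool pointing down it reaches from about 0.425 to 0.875 m from the base axis. Payload 4.7 kg.
Tool frame: the origin (TCP) lies at the very end of the fingers, on their centre line; the grasp point (between the pads) lies 19 mm behind it (grip_depth is the distance from the TCP to the grasp point, in m); z points along the fingers, y is the line along which they close (so a half turn about z gives the same grasp; the last joint's range is limited). The gripper opens to 85 mm and grips with 20 to 120 N. Pads are 22 mm wide; open, the fingers measure 114 mm over their backs; the gripper's body (76 mm by 85 mm) begins 54 mm behind the grasp point. The pads swing forward as they close: fully open they stand 13 mm farther back than shut.
Start: joints at [1.139, 0.321, -0.07, 1.45, 0.023, 1.371, -0.057], TCP at [0.28, -0.587, 0.231] pointing down, gripper open.
Joint ranges: [-2.86, 2.86], [-0.3, 2.09], [-1.38, 1.24], [0.06, 2.45], [-1.56, 4.7], [0.09, 2.05], [-2.69, 2.69]. Speed limits (rad/s): [2.57, 2.57, 3.14, 3.14, 3.14, 3.14, 3.14].

INTERFACE

Orientations are given as a unit quaternion [w, x, y, z].
In Python, from bench import get_state, camera, finish_job, grip_depth gives the robot as it stands.
- The arm moves only by the tool apply_moves, never from a script. Its argument "motion" is a list of rows, each a list of 3 entries, a list of its own where there are three numbers: the turn, a rotation vector about the tool's x, y, z in rad, then the shift along the tool's x, y, z in m, then the closure, from 0 (fully open) to 1 (shut). A call has exactly 10 rows; each row shifts and turns the commanded pose from where the row before left it, along the tool's axes as they then stand; what a row does not reach is not made up. A row lasts 1/8 s, in which the tool goes at most 62.5 mm and 10.7 degrees, less where a joint would pass 70% of its speed; a pose out of reach is approached as far as the arm can. A call with a gripper value outside its range is refused whole. The fingers move at their own pace and stop on an object; "squeeze" is the grip in N (left out, the last holds). Time passes only in rows, so rows that do not move let the fingers close, or fill a call up. It gives the time, the measured TCP pose, the force, the opening and the grip force at its end, in the units of the state.
- get_state(): the state, without advancing time (a new reading comes with each control period).
- camera(name): name is "scene" or "top"; returns a dict with "img" (480x640x3 uint8, red, green, blue), "K" (3x3 intrinsics, pixels), "k1" (the pictures are not rectified: a ray, as slopes to the right and down, at radius r is drawn at 1 + k1 r^2 times it, then the intrinsics apply), "view" (4x4, takes a point from world to camera coordinates). Camera axes: x right, y down, z forward; pixel columns grow to the right and rows downward; lengths in m; the calibration is good to about 2 mm. A picture is of the moment at which its call begins. There is no depth.
- finish_job(): hands the job in; it is judged then, once.
The state is a dict: "time": time; "joints": joint angles; "qvel": joint speeds; "tau": joint torques, N m; "eef_pos": TCP position; "tool_rot": TCP orientation; "contact_force": force on the tool from outside, world axes, zero at the start; "torque": the same for the moment, N m; "gripper_width": opening from 0.0 (shut) to 1.0 (fully open); "finger_force": force on a finger pad.
Only numpy, scipy, OpenCV 4.12 (cv2) and the standard library are available. Lean on these libraries where they do the work, as an engineer would, in place of code of your own. Each camera call takes 0.05 s, during which the arm holds its last target. There are 200 camera calls.

## Working session

There is one attempt and no reset: what is moved stays moved. The work goes in short steps, Python scripts to look and compute and a tool call to move; the robot and the scene stay as the last step left them, time stands still between calls to the robot, and variables do not carry over. Pictures are saved under pics/ and viewed, at most 14 in all, crops included, and the job is handed in when it is done.

Besides the shell and the picture viewer there is one more tool, called after ">>>" by a JSON object that holds its "method" and its "body", one argument or row to a line. apply_moves: Moves the arm, as the interface text tells. Its arguments: {"type":"object","properties":{"motion":{"type":"array","items":{"type":"array"}},"squeeze":{"type":"number"}},"required":["motion"]}

```bash
mkdir -p pics; ls; cat > h.py <<'E'
import numpy as np, cv2
from bench import get_state, camera, grip_depth
from scipy.spatial.transform import Rotation as R
def snap(n,f):
    c=camera(n); cv2.imwrite(f,c["img"][:,:,::-1]); np.savez('cal_'+n,K=c["K"],k1=c["k1"],view=c["view"]); return c
def cal(n): return np.load('cal_'+n+'.npz')
def p2w(n,u,v,z):
    c=cal(n);K=c['K'];k=float(c['k1']);d=np.array([(u-K[0,2])/K[0,0],(v-K[1,2])/K[1,1]])
    s=d.copy()
    for _ in range(30): s=d/(1+k*(s@s))
    V=c['view'];r=V[:3,:3].T@np.array([s[0],s[1],1]);o=-V[:3,:3].T@V[:3,3]
    return o+r*(z-o[2])/r[2]
def w2p(n,p):
    c=cal(n);V=c['view'];q=V[:3,:3]@np.array(p)+V[:3,3];s=q[:2]/q[2];s=s*(1+float(c['k1'])*(s@s))
    return c['K'][:2,:2]@s+c['K'][:2,2]
E
python3 - <<'E'
from h import *
for n in("scene","top"):
    c=snap(n,f'pics/{n}0.png');print(n,c["K"],c["k1"],c["view"])
s=get_state();print(s,grip_depth)
print(R.from_quat(np.roll(s["tool_rot"],-1)).as_matrix())
E
```

```text
pics
scene [[520.99415503   0.         319.81057048]
 [  0.         520.99415503 239.11827379]
 [  0.           0.           1.        ]] 0.02745655199084059 [[ 0.43619541  0.89982625  0.00680281 -0.2668503 ]
 [ 0.76703546 -0.36785016 -0.52568323 -0.40167697]
 [-0.47052116  0.23451861 -0.8506532   1.65393327]
 [ 0.          0.          0.          1.        ]]
top [[583.79876868   0.         313.60914562]
 [  0.         583.79876868 239.9415359 ]
 [  0.           0.           1.        ]] -0.11222131355646622 [[-0.00569486 -0.99985408 -0.01610569  0.02250058]
 [-0.9966715   0.00698507 -0.08122272  0.59691614]
 [ 0.08132336  0.01558953 -0.99656584  1.74625591]
 [ 0.          0.          0.          1.        ]]
{'time': 0.1, 'joints': array([ 1.13908528,  0.32177571, -0.07005703,  1.45153633,  0.02261447,
        1.37081247, -0.05690766]), 'qvel': array([ 1.30356949e-03, -1.15524125e-03,  6.19865344e-05, -2.98584101e-03,
       -1.15854975e-03,  1.77389776e-04,  1.30858189e-04]), 'tau': array([-6.27401059e-04, -4.94875932e+01, -3.84481782e-01, -3.15211272e+01,
        1.29413005e-02,  7.46153004e-03,  1.91262183e-05]), 'eef_pos': array([ 0.28000402, -0.58606886,  0.23032361]), 'tool_rot': array([-8.36580153e-04,  9.75259282e-01,  2.21062370e-01, -2.48959167e-04]), 'contact_force': array([-0.61970032, -0.45626241, -0.16138248]), 'torque': array([ 0.04237498, -0.04294799,  0.01643741]), 'finger_force': 0.0, 'gripper_width': 1.0002091235280255} 0.0187
[[ 9.02262734e-01  4.31185839e-01 -8.55472259e-04]
 [ 4.31186672e-01 -9.02261458e-01  1.52169411e-03]
 [-1.15726695e-04 -1.74183613e-03 -9.99998476e-01]]
```

View pics/top0.png

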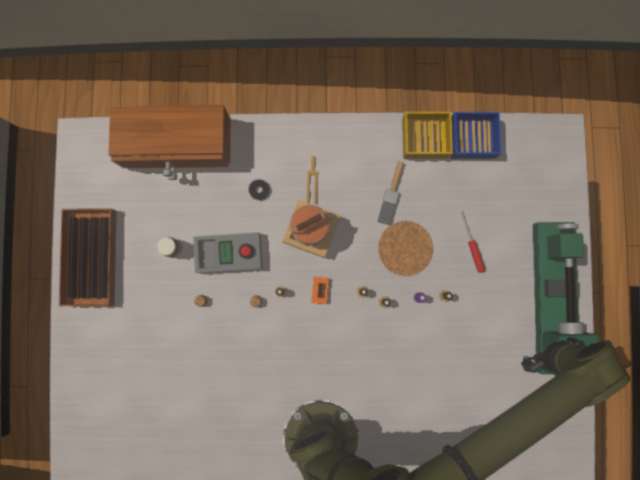

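View pics/scene0.png

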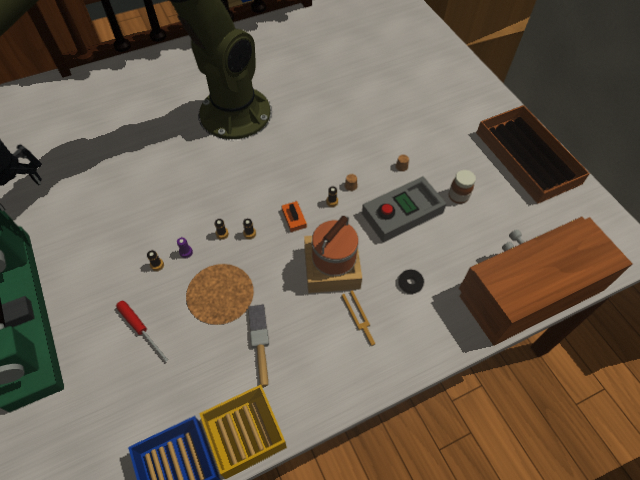

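The top view shows four dark seats with brass feet at (281,292), (363,292), (386,302) and (446,296). The one at (421,297) is purple, so it's the look-alike. The rest:
- Battery (320,290)
- Canister (311,228)
- Mat (406,248)
- Tuner (228,252)
- Corks (201,301) and (256,301)

I'll confirm these in enlarged crops.

```bash
python3 - <<'E'
import cv2,numpy as np
i=cv2.imread('pics/top0.png'); s=cv2.imread('pics/scene0.png')
a=cv2.resize(i[195:275,180:350],None,fx=4.7,fy=4.7,interpolation=cv2.INTER_CUBIC)
b=cv2.resize(i[270:315,265:465],None,fx=4,fy=4,interpolation=cv2.INTER_CUBIC)
b2=np.zeros((180,a.shape[1],3),np.uint8);b2[:,:799]=b[:,:a.shape[1]]
cv2.imwrite('pics/c1.png',np.vstack([a,b2]))
cv2.imwrite('pics/c2.png',cv2.resize(s[150:300,280:480],None,fx=4,fy=4,interpolation=cv2.INTER_CUBIC))
print(a.shape)
E
```

```text
(376, 799, 3)
```

View pics/c1.png

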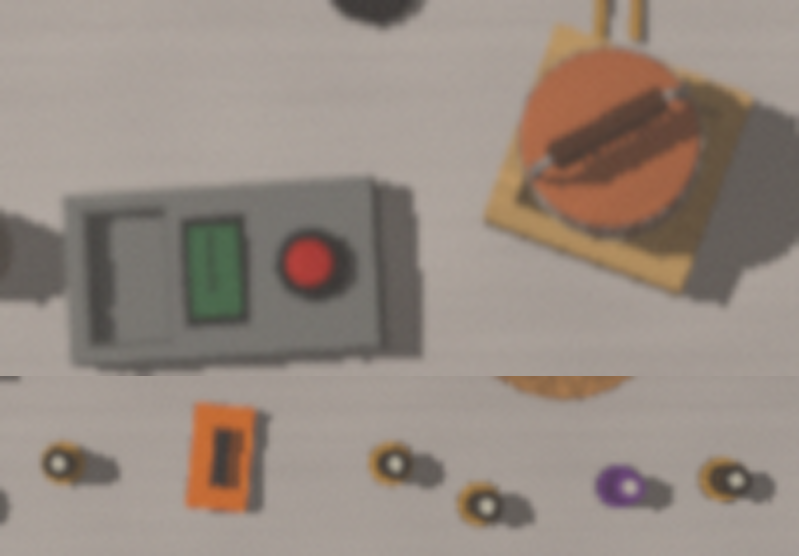

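View pics/c2.png

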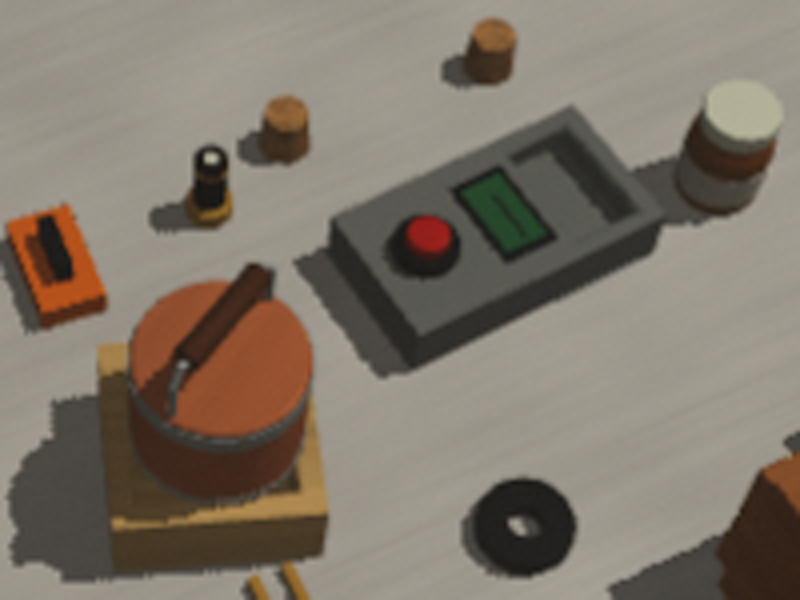

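```bash
cat > m.py <<'E'
from h import *
def A(x,y): return 180+(x+.5)/4.7-.5,195+(y+.5)/4.7-.5
def B(x,y): return 265+(x+.5)/4-.5,270+(y-376+.5)/4-.5
def C(x,y): return 280+(x+.5)/4-.5,150+(y+.5)/4-.5
np.set_printoptions(precision=4,suppress=True)
def show(t,pts,z,cam='top'):
    w=np.array([p2w(cam,*p,z) for p in pts]);print(t,w[:,:2].tolist() if len(w)<2 else w[:,:2],'mean',w[:,:2].mean(0));
    if len(w)>1: print('   sides',np.linalg.norm(w-np.roll(w,-1,0),axis=1),'ang',np.degrees(np.arctan2(*(np.roll(w,-1,0)-w)[:,1::-1].T)))
    return w
if __name__=='__main__':
    show('handle top',[A(550,160),A(668,98)],.19)
    show('handle scn',[C(185,357),C(258,273)],.19,'scene')
    show('lid top',[A(611,137)],.148); 
    show('lid scn',[C(221,359)],.148,'scene')
    show('stand',[A(560,25),A(752,98),A(685,292),A(486,222)],.06)
    show('tuner',[A(63,195),A(372,178),A(380,352),A(72,368)],.045)
    show('tuner scn',[C(331,219),C(573,107),C(663,211),C(414,328)],.045,'scene')
    show('button',[A(308,262)],.057);show('button scn',[C(430,235)],.057,'scene')
    show('batt',[B(197,403),B(256,408),B(247,512),B(187,505)],.022)
    show('batt scn',[C(7,226),C(67,205),C(105,295),C(43,318)],.022,'scene')
    show('rib scn',[C(47,217),C(65,280)],.042,'scene')
    for p in [(59,463),(394,463),(487,505),(735,481)]: show('seat',[B(*p)],.06)
    show('s0 scn',[C(210,155)],.06,'scene')
    import cv2
    for n in ('top','scene'):
        i=cv2.imread(f'pics/{n}0.png').astype(int);b,g,r=i[...,0],i[...,1],i[...,2]
        m=((r-b>60)&(r<200)&(abs(r-g)<70)&(g-b>20)).astype(np.uint8)
        k,l,st,ce=cv2.connectedComponentsWithStats(m)
        for j in range(1,k):
            if st[j,4]>1500: print(n,st[j],ce[j],p2w(n,*ce[j],.003))
E
python3 m.py
```

```text
handle top [[ 0.6151  0.0627]
 [ 0.6511 -0.0067]] mean [0.6331 0.028 ]
   sides [0.0782 0.0782] ang [-62.5469 117.4531]
handle scn [[ 0.6508 -0.005 ]
 [ 0.6175  0.0588]] mean [0.6341 0.0269]
   sides [0.072 0.072] ang [117.5288 -62.4712]
lid top [[0.6329666546434274, 0.02783506883048608]] mean [0.633  0.0278]
lid scn [[0.6382236548979039, 0.02570108164309831]] mean [0.6382 0.0257]
stand [[ 0.7146  0.0619]
 [ 0.6668 -0.0598]
 [ 0.544  -0.0164]
 [ 0.5891  0.1092]] mean [0.6286 0.0237]
   sides [0.1307 0.1303 0.1335 0.1341] ang [-111.4172  160.5464   70.2221  -20.6591]
tuner [[0.6096 0.3831]
 [0.6191 0.1833]
 [0.5077 0.178 ]
 [0.4984 0.3761]] mean [0.5587 0.2801]
   sides [0.2    0.1115 0.1983 0.1115] ang [ -87.2893 -177.2814   92.7022    3.5776]
tuner scn [[0.5154 0.1747]
 [0.5039 0.3738]
 [0.6072 0.3814]
 [0.6163 0.1822]] mean [0.5607 0.278 ]
   sides [0.1994 0.1035 0.1994 0.1011] ang [  93.3022    4.2174  -87.383  -175.7502]
button [[0.5646672948121023, 0.2226632691146307]] mean [0.5647 0.2227]
button scn [[0.562702924355775, 0.2232663984513686]] mean [0.5627 0.2233]
batt [[ 0.4867  
[... 769 characters left out ...]
0 scn [[0.4414325255807815, 0.11949159566018608]] mean [0.4414 0.1195]
top [    0    79   533    82 22017] [224.1913 110.4794] [1.0114 0.2994 0.003 ]
top [  534    97   106   263 10396] [612.2454 198.2504] [ 0.7245 -0.9265  0.003 ]
top [ 379  222   53   53 2204] [405.1801 247.9619] [ 0.5721 -0.2617  0.003 ]
top [ 606  382   25   98 2153] [618.3242 434.5653] [-0.0145 -0.9243  0.003 ]
scene [ 471  217  161  106 8603] [549.856  267.3409] [0.8787 0.5362 0.003 ]
scene [ 186  264   67   60 3121] [219.3752 293.7424] [ 0.5782 -0.2655  0.003 ]
scene [  281   343   359   137 28486] [502.2082 428.2776] [1.1541 0.1819 0.003 ]
scene [ 199  345   87  133 4320] [241.5204 429.5778] [ 0.9089 -0.3345  0.003 ]
```

>>> {"method": "apply_moves", "body": {
  "motion": [
    [[0, 0, -0.16], [0, 0, -0.004], 0],
    [[0, 0, -0.16], [0, 0, -0.004], 0],
    [[0, 0, -0.16], [0, 0, -0.004], 0],
    [[0, 0, -0.16], [0, 0, -0.004], 0],
    [[0, 0, -0.16], [0, 0, -0.004], 0],
    [[0, 0, -0.16], [0, 0, -0.004], 0],
    [[0, 0, -0.16], [0, 0, -0.004], 0],
    [[0, 0, -0.16], [0, 0, -0.004], 0],
    [[0, 0, -0.16], [0, 0, -0.004], 0],
    [[0, 0, -0.16], [0, 0, -0.004], 0]
  ]
}}

```text
time: 1.35
eef_pos: [0.2801, -0.5862, 0.2708]
tool_rot: [-0.0, 0.519, 0.855, 0.0]
contact_force: [-0.6, 0.6, -0.4]
gripper_width: 1.001
finger_force: 0.0
```

```bash
cat > go.py <<'E'
# usage: go.py x y z heading_deg(tool y) : remaining turn & shift in tool axes
import sys; from h import *
np.set_printoptions(precision=4,suppress=True)
s=get_state();M=R.from_quat(np.roll(s["tool_rot"],-1)).as_matrix()
x,y,z,h=map(float,sys.argv[1:5])
ty=np.array([np.cos(np.radians(h)),np.sin(np.radians(h)),0]);tz=np.array([0,0,-1.]);T=np.c_[np.cross(ty,tz),ty,tz]
print('t',round(s["time"],2),'pos',s["eef_pos"],'yhead',np.degrees(np.arctan2(M[1,1],M[0,1])),'w',s["gripper_width"],'ff',s["finger_force"],'F',s["contact_force"],'q7',s["joints"][6])
d=np.array([x,y,z])-s["eef_pos"]
print('turn',R.from_matrix(M.T@T).as_rotvec(),'shift now',M.T@d,'shift after turn',T.T@d)
E
python3 go.py .6335 .0275 .27 27.5
```

```text
t 1.35 pos [ 0.2801 -0.5862  0.2708] yhead 27.516103334625814 w 1.001036113496617 ff 0.0 F [-0.6124  0.6262 -0.4282] q7 1.5041808747139225
turn [ 0.     -0.0012  0.0003] shift now [0.381  0.597  0.0012] shift after turn [0.3812 0.5969 0.0008]
```

>>> {"method": "apply_moves", "body": {
  "motion": [
    [[0, 0, 0], [0.03, 0.047, 0], 0],
    [[0, 0, 0], [0.03, 0.047, 0], 0],
    [[0, 0, 0], [0.03, 0.047, 0], 0],
    [[0, 0, 0], [0.03, 0.047, 0], 0],
    [[0, 0, 0], [0.03, 0.047, 0], 0],
    [[0, 0, 0], [0.03, 0.047, 0], 0],
    [[0, 0, 0], [0.03, 0.047, 0], 0],
    [[0, 0, 0], [0.03, 0.047, 0], 0],
    [[0, 0, 0], [0.03, 0.047, 0], 0],
    [[0, 0, 0], [0.03, 0.047, 0], 0]
  ]
}}

```text
time: 2.6
eef_pos: [0.5614, -0.1033, 0.2711]
tool_rot: [-0.0, 0.521, 0.854, -0.0]
contact_force: [1.4, 0.4, -0.1]
gripper_width: 1.0
finger_force: 0.0
```

```bash
python3 go.py .6335 .0275 .27 27.5
```

```text
t 2.6 pos [ 0.5614 -0.1033  0.2711] yhead 27.189739077449076 w 0.9998000561192614 ff 0.0 F [ 1.4445  0.4105 -0.0626] q7 0.5191949202837637
turn [-0.0005  0.0003 -0.0054] shift now [0.0834 0.1239 0.001 ] shift after turn [0.0828 0.1243 0.0011]
```

>>> {"method": "apply_moves", "body": {
  "motion": [
    [[0, 0, 0], [0.027, 0.042, 0], 0],
    [[0, 0, 0], [0.027, 0.042, 0], 0],
    [[0, 0, 0], [0.027, 0.042, 0], 0],
    [[0, 0, 0], [0, 0, 0], 0],
    [[0, 0, 0], [0, 0, 0.02], 0],
    [[0, 0, 0], [0, 0, 0.02], 0],
    [[0, 0, 0], [0, 0, 0.02], 0],
    [[0, 0, 0], [0, 0, 0.02], 0],
    [[0, 0, 0], [0, 0, 0.018], 0],
    [[0, 0, 0], [0, 0, 0], 0]
  ]
}}

```text
time: 3.85
eef_pos: [0.6349, 0.0246, 0.1712]
tool_rot: [-0.001, 0.521, 0.854, -0.001]
contact_force: [-0.4, 0.7, 0.5]
gripper_width: 1.002
finger_force: 0.0
```

```bash
python3 go.py .6335 .0275 .171 27.5; python3 - <<'E'
from h import *
import cv2
a=snap('top','pics/t1.png')["img"][:,:,::-1];b=snap('scene','pics/s1.png')["img"][:,:,::-1]
f=lambda i:cv2.resize(np.ascontiguousarray(i),None,fx=3.3,fy=3.3,interpolation=cv2.INTER_CUBIC)
cv2.imwrite('pics/c3.png',np.hstack([f(a[160:280,250:370]),f(b[170:290,290:410])]))
E
```

```text
t 3.85 pos [0.6349 0.0246 0.1712] yhead 27.21458221074513 w 1.0022795938581182 ff 0.0 F [-0.4429  0.6736  0.5374] q7 0.19945380493433004
turn [-0.0029 -0.0015 -0.005 ] shift now [0.0032 0.0001 0.0002] shift after turn [0.0032 0.0001 0.0002]
```

View pics/c3.png

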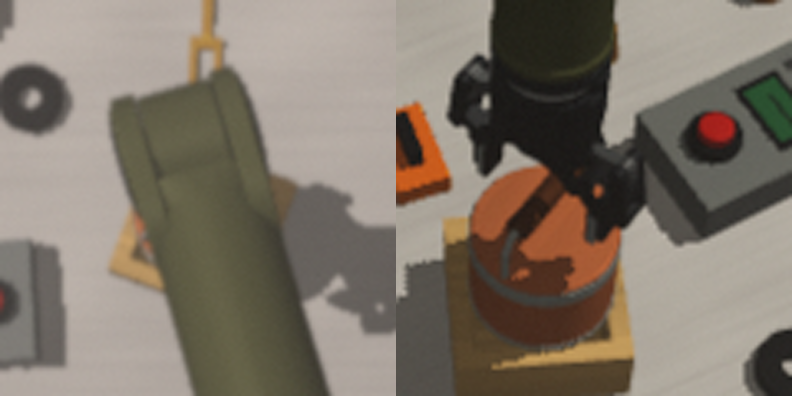

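The scene crop, with the handle at about (545,205), shows the fingers on either side of the bar. I'm closing the gripper.

>>> {"method": "apply_moves", "body": {
  "motion": [
    [[0, 0, 0], [0, 0, 0], 1],
    [[0, 0, 0], [0, 0, 0], 1],
    [[0, 0, 0], [0, 0, 0], 1],
    [[0, 0, 0], [0, 0, 0], 1],
    [[0, 0, 0], [0, 0, 0], 1],
    [[0, 0, 0], [0, 0, 0], 1],
    [[0, 0, 0], [0, 0, -0.005], 1],
    [[0, 0, 0], [0, 0, -0.005], 1],
    [[0, 0, 0], [0, 0, -0.01], 1],
    [[0, 0, 0], [0, 0, -0.01], 1]
  ],
  "squeeze": 80
}}

```text
time: 5.2
eef_pos: [0.6359, 0.0249, 0.2038]
tool_rot: [-0.0, 0.521, 0.854, -0.0]
contact_force: [0.4, -0.0, -5.2]
gripper_width: 0.186
finger_force: 78.0
```

```bash
python3 go.py .575 -.262 .22 27.5
```

```text
t 5.2 pos [0.6359 0.0249 0.2038] yhead 27.217293312848653 w 0.18600269005947603 ff 78.02836060523987 F [ 0.3791 -0.0487 -5.2155] q7 0.21061359369125068
turn [-0.0003 -0.0001 -0.0049] shift now [-0.2273 -0.1854 -0.0161] shift after turn [-0.2263 -0.1865 -0.0162]
```

>>> {"method": "apply_moves", "body": {
  "motion": [
    [[0, 0, 0], [-0.01, -0.008, -0.01], 1],
    [[0, 0, 0], [-0.025, -0.02, -0.006], 1],
    [[0, 0, 0], [-0.034, -0.028, 0], 1],
    [[0, 0, 0], [-0.034, -0.028, 0], 1],
    [[0, 0, 0], [-0.034, -0.028, 0], 1],
    [[0, 0, 0], [-0.034, -0.028, 0], 1],
    [[0, 0, 0], [-0.03, -0.026, 0], 1],
    [[0, 0, 0], [-0.018, -0.015, 0], 1],
    [[0, 0, 0], [-0.008, -0.005, 0], 1],
    [[0, 0, 0], [0, 0, 0], 1]
  ]
}}

```text
time: 6.45
eef_pos: [0.5748, -0.2613, 0.2194]
tool_rot: [-0.0, 0.521, 0.854, 0.0]
contact_force: [-1.1, 0.6, -5.2]
gripper_width: 0.176
finger_force: 78.2
```

```bash
python3 go.py .575 -.262 .116 27.5
```

```text
t 6.45 pos [ 0.5748 -0.2613  0.2194] yhead 27.245707067690265 w 0.17644891610787944 ff 78.2203996181488 F [-1.0636  0.5544 -5.2322] q7 0.7180514659484684
turn [ 0.0008 -0.0006 -0.0044] shift now [-0.0008 -0.0002  0.1034] shift after turn [-0.0007 -0.0002  0.1034]
```

>>> {"method": "apply_moves", "body": {
  "motion": [
    [[0, 0, 0], [0, 0, 0.01], 1],
    [[0, 0, 0], [0, 0, 0.02], 1],
    [[0, 0, 0], [0, 0, 0.02], 1],
    [[0, 0, 0], [0, 0, 0.02], 1],
    [[0, 0, 0], [0, 0, 0.015], 1],
    [[0, 0, 0], [0, 0, 0.01], 1],
    [[0, 0, 0], [0, 0, 0.005], 1],
    [[0, 0, 0], [0, 0, 0.003], 1],
    [[0, 0, 0], [0, 0, 0.0015], 1],
    [[0, 0, 0], [0, 0, 0.001], 1]
  ]
}}

```text
time: 7.7
eef_pos: [0.5755, -0.2621, 0.1165]
tool_rot: [0.001, 0.521, 0.854, -0.0]
contact_force: [-3.5, 1.5, 10.4]
gripper_width: 0.183
finger_force: 79.8
```

>>> {"method": "apply_moves", "body": {
  "motion": [
    [[0, 0, 0], [0, 0, 0], 0],
    [[0, 0, 0], [0, 0, 0], 0],
    [[0, 0, 0], [0, 0, 0], 0],
    [[0, 0, 0], [0, 0, 0], 0],
    [[0, 0, 0], [0, 0, -0.01], 0],
    [[0, 0, 0], [0, 0, -0.03], 0],
    [[0, 0, 0], [0, 0, -0.04], 0],
    [[0, 0, 0], [0, 0, -0.04], 0],
    [[0, 0, 0], [0, 0, -0.03], 0],
    [[0, 0, 0], [0, 0, 0], 0]
  ]
}}

```text
time: 8.95
eef_pos: [0.5761, -0.2622, 0.2676]
tool_rot: [0.003, 0.521, 0.854, 0.0]
contact_force: [0.2, -0.4, -0.2]
gripper_width: 1.0
finger_force: 0.0
```

```bash
python3 go.py .43 -.38 .2 27.5;  python3 - <<'E'
from h import *
import cv2
a=snap('top','pics/t2.png')["img"][:,:,::-1];b=snap('scene','pics/s2.png')["img"][:,:,::-1]
f=lambda i,k:cv2.resize(np.ascontiguousarray(i),None,fx=k,fy=k,interpolation=cv2.INTER_CUBIC)
cv2.imwrite('pics/c4.png',np.vstack([np.hstack([f(a[195:275,270:350],4.5),f(b[150:230,270:370],4.4)[:,:440].copy() if 0 else cv2.resize(np.ascontiguousarray(b[210:300,290:390]),(440,360),interpolation=cv2.INTER_CUBIC)]),f(b[200:260,130:330],4)]))
E
```

```text
t 8.95 pos [ 0.5761 -0.2622  0.2676] yhead 27.227181045989465 w 0.9997667772817505 ff 0.0 F [ 0.2059 -0.4434 -0.1947] q7 0.7284678085454473
turn [ 0.0037  0.0051 -0.0048] shift now [-0.0375 -0.184   0.0671] shift after turn [-0.037  -0.1839  0.0676]
```

View pics/c4.png

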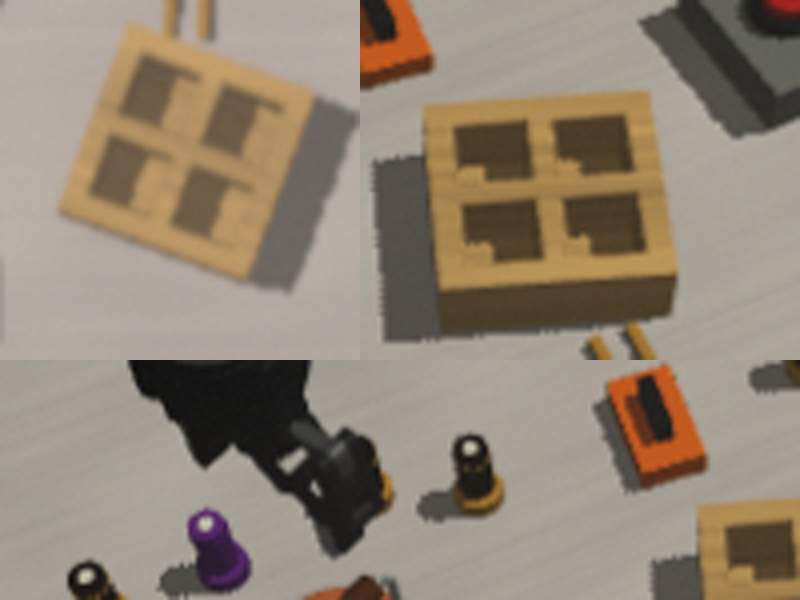

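The crop shows the stand with four empty pockets. In the top panel its corners are at (130,24), (314,93), (244,281) and (58,213). The canister is off the stand, and the purple look-alike hasn't moved.

```bash
cat > m2.py <<'E'
from m import *
D=lambda x,y:(270+(x+.5)/4.5-.5,195+(y+.5)/4.5-.5)
E_=lambda x,y:(290+(x-360+.5)/4.4-.5,210+(y+.5)/4-.5)
F=lambda x,y:(130+(x+.5)/4-.5,200+(y-360+.5)/4-.5)
show('stand top',[D(130,24),D(314,93),D(244,281),D(58,213)],.06)
show('stand scn',[E_(425,104),E_(651,93),E_(677,270),E_(438,283)],.06,'scene')
show('pockets scn',[E_(491,152),E_(593,145),E_(607,223),E_(503,230)],.06,'scene')
show('pockets top',[D(162,92),D(244,123),D(211,205),D(129,173)],.06)
show('s1 scn',[F(471,448)],.06,'scene')
show('s3 scn',[F(87,576)],.06,'scene')
show('s2 scn0',[(220.5,222.5)],.06,'scene')
E
python3 m2.py; python3 - <<'E'
import cv2;i=cv2.imread('pics/scene0.png');cv2.imwrite('pics/c5.png',cv2.resize(i[200:280,130:280],None,fx=5,fy=5,interpolation=cv2.INTER_CUBIC))
E
```

```text
stand top [[ 0.7145  0.0627]
 [ 0.6674 -0.0591]
 [ 0.543  -0.0119]
 [ 0.5888  0.1107]] mean [0.6284 0.0256]
   sides [0.1306 0.133  0.1309 0.1346] ang [-111.1548  159.1883   69.5229  -20.9233]
stand scn [[ 0.5468 -0.0131]
 [ 0.5966  0.1102]
 [ 0.7167  0.0629]
 [ 0.667  -0.0611]] mean [0.6318 0.0247]
   sides [0.133  0.1291 0.1337 0.1295] ang [  68.0014  -21.4911 -111.8162  158.2304]
pockets scn [[ 0.5959  0.0061]
 [ 0.6168  0.0616]
 [ 0.6706  0.0428]
 [ 0.6495 -0.0124]] mean [0.6332 0.0245]
   sides [0.0593 0.057  0.0591 0.0568] ang [  69.3904  -19.19   -110.8324  161.0186]
pockets top [[ 0.6688  0.0416]
 [ 0.6477 -0.0126]
 [ 0.5934  0.0096]
 [ 0.615   0.0637]] mean [0.6312 0.0256]
   sides [0.0582 0.0587 0.0583 0.0581] ang [-111.2551  157.7845   68.2249  -22.3188]
s1 scn [[0.4430912670588688, -0.1293342903683896]] mean [ 0.4431 -0.1293]
s3 scn [[0.4291779757683699, -0.3817703767757822]] mean [ 0.4292 -0.3818]
s2 scn0 [[0.41541057229065526, -0.19350816006680294]] mean [ 0.4154 -0.1935]
```

View pics/c5.png

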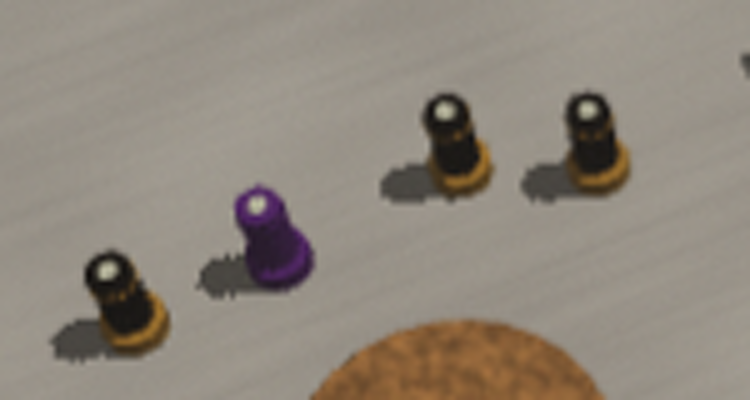

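Seat tops agree between the two cameras to a few mm, so I'll go to the outermost one (pixel 446,296) first.

>>> {"method": "apply_moves", "body": {
  "motion": [
    [[0, 0, 0], [-0.0075, -0.0374, 0], 0.4],
    [[0, 0, 0], [-0.0075, -0.0374, 0.015], 0.4],
    [[0, 0, 0], [-0.0075, -0.0374, 0.015], 0.4],
    [[0, 0, 0], [-0.0075, -0.0374, 0.015], 0.4],
    [[0, 0, 0], [-0.0075, -0.0374, 0.015], 0.4],
    [[0, 0, 0], [0, 0, 0.045], 0.4],
    [[0, 0, 0], [0, 0, 0.05], 0.4],
    [[0, 0, 0], [0, 0, 0.03], 0.4],
    [[0, 0, 0], [0, 0, 0], 0.4],
    [[0, 0, 0], [0, 0, 0], 0.4]
  ]
}}

```text
time: 10.3
eef_pos: [0.4257, -0.3811, 0.0795]
tool_rot: [0.0, 0.521, 0.854, -0.0]
contact_force: [0.0, -0.1, 0.4]
gripper_width: 0.6
finger_force: 0.0
```

```bash
python3 go.py .427 -.381 .034 27.2;  python3 - <<'E'
from h import *
import cv2
b=snap('scene','pics/s3.png')["img"][:,:,::-1]
f=lambda i,k:cv2.resize(np.ascontiguousarray(i),None,fx=k,fy=k,interpolation=cv2.INTER_CUBIC)
cv2.imwrite('pics/c6.png',f(b[190:290,80:230],5))
E
```

```text
t 10.3 pos [ 0.4257 -0.3811  0.0795] yhead 27.2227239349779 w 0.599835324258355 ff 0.0 F [ 0.0475 -0.068   0.3681] q7 1.0211577173751454
turn [0.0004 0.0007 0.0004] shift now [-0.0005  0.0012  0.0455] shift after turn [-0.0005  0.0012  0.0455]
```

View pics/c6.png

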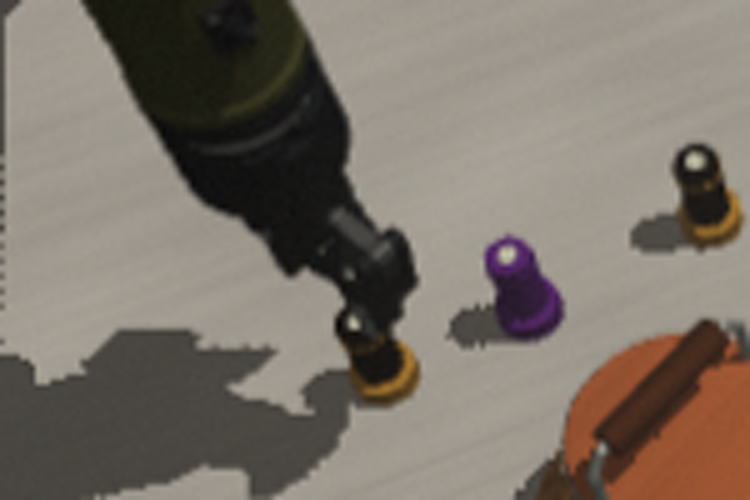

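The fingers are directly over the brass-footed seat at crop (380,350). The purple one at (525,290) is clear of them. I'm going down to close.

>>> {"method": "apply_moves", "body": {
  "motion": [
    [[0, 0, 0], [0, 0.001, 0.02], 0.4],
    [[0, 0, 0], [0, 0, 0.02], 0.4],
    [[0, 0, 0], [0, 0, 0.005], 0.4],
    [[0, 0, 0], [0, 0, 0], 0.4],
    [[0, 0, 0], [0, 0, 0], 1],
    [[0, 0, 0], [0, 0, 0], 1],
    [[0, 0, 0], [0, 0, 0], 1],
    [[0, 0, 0], [0, 0, 0], 1],
    [[0, 0, 0], [0, 0, -0.03], 1],
    [[0, 0, 0], [0, 0, -0.05], 1]
  ],
  "squeeze": 50
}}

```text
time: 11.6
eef_pos: [0.4245, -0.3793, 0.1126]
tool_rot: [-0.002, 0.521, 0.854, 0.001]
contact_force: [0.5, -1.0, -0.1]
gripper_width: 0.26
finger_force: 49.0
```

```bash
python3 go.py .6683 .0417 .2 27.2
```

```text
t 11.6 pos [ 0.4245 -0.3793  0.1126] yhead 27.21812541254375 w 0.2599542706805452 ff 48.96504878997803 F [ 0.5264 -1.014  -0.1202] q7 1.0374758945521507
turn [-0.0015 -0.0048  0.0003] shift now [ 0.2633  0.4092 -0.0867] shift after turn [ 0.263   0.4092 -0.0874]
```

>>> {"method": "apply_moves", "body": {
  "motion": [
    [[0, 0, 0], [0, 0, -0.05], 1],
    [[0, 0, 0], [0.02, 0.031, -0.037], 1],
    [[0, 0, 0], [0.035, 0.05, 0], 1],
    [[0, 0, 0], [0.032, 0.05, 0], 1],
    [[0, 0, 0], [0.032, 0.05, 0], 1],
    [[0, 0, 0], [0.032, 0.05, 0], 1],
    [[0, 0, 0], [0.032, 0.05, 0], 1],
    [[0, 0, 0], [0.032, 0.05, 0], 1],
    [[0, 0, 0], [0.03, 0.047, 0], 1],
    [[0, 0, 0], [0.018, 0.031, 0], 1]
  ]
}}

```text
time: 12.85
eef_pos: [0.6699, 0.0441, 0.2003]
tool_rot: [-0.001, 0.52, 0.854, 0.0]
contact_force: [0.4, -0.6, 0.1]
gripper_width: 0.259
finger_force: 49.0
```

```bash
python3 go.py .6683 .0417 .11 27.2
```

```text
t 12.85 pos [0.6699 0.0441 0.2003] yhead 27.39500682095953 w 0.25894748761022934 ff 48.99363934993744 F [ 0.3548 -0.5631  0.146 ] q7 0.1589548722321461
turn [-0.0001 -0.0015  0.0034] shift now [-0.0015 -0.0025  0.0903] shift after turn [-0.0014 -0.0025  0.0903]
```

>>> {"method": "apply_moves", "body": {
  "motion": [
    [[0, 0, 0], [-0.0015, -0.0025, 0.03], 1],
    [[0, 0, 0], [0, 0, 0.04], 1],
    [[0, 0, 0], [0, 0, 0.025], 1],
    [[0, 0, 0], [0, 0, 0.007], 1],
    [[0, 0, 0], [0, 0, 0.004], 1],
    [[0, 0, 0], [0, 0, 0.004], 1],
    [[0, 0, 0], [0, 0, 0.004], 1],
    [[0, 0, 0], [0, 0, 0.003], 1],
    [[0, 0, 0], [0, 0, 0], 1],
    [[0, 0, 0], [0, 0, 0], 1]
  ]
}}

```text
time: 14.1
eef_pos: [0.6684, 0.0386, 0.0839]
tool_rot: [0.0, 0.521, 0.854, 0.001]
contact_force: [1.5, 2.9, -1.5]
gripper_width: 0.265
finger_force: 49.2
```

```bash
python3 go.py .6683 .0417 .064 27.2;
```

```text
t 14.1 pos [0.6684 0.0386 0.0839] yhead 27.234414394842165 w 0.2645605878839317 ff 49.2182993888855 F [ 1.507   2.8917 -1.4663] q7 0.11952077410676272
turn [ 0.0011 -0.0003  0.0006] shift now [0.0028 0.0013 0.0199] shift after turn [0.0028 0.0013 0.0199]
```

>>> {"method": "apply_moves", "body": {
  "motion": [
    [[0, 0, 0], [0.002, 0.001, 0.0], 1],
    [[0, 0, 0], [0, 0, 0.005], 1],
    [[0, 0, 0], [0, 0, 0.005], 1],
    [[0, 0, 0], [0, 0, 0.005], 1],
    [[0, 0, 0], [0, 0, 0.004], 1],
    [[0, 0, 0], [0, 0, 0], 1],
    [[0, 0, 0], [0, 0, 0], 0.5],
    [[0, 0, 0], [0, 0, 0], 0.5],
    [[0, 0, 0], [0, 0, 0], 0.5],
    [[0, 0, 0], [0, 0, 0], 0.5]
  ]
}}

```text
time: 15.35
eef_pos: [0.6681, 0.0402, 0.0649]
tool_rot: [0.0, 0.521, 0.854, 0.0]
contact_force: [-0.7, 0.5, 1.0]
gripper_width: 0.497
finger_force: 0.0
```

```bash
python3 go.py .6683 .0417 .11 27.2;
```

```text
t 15.35 pos [0.6681 0.0402 0.0649] yhead 27.215850115073355 w 0.49696737851489775 ff 0.0 F [-0.7324  0.4704  1.0002] q7 0.10718303164322653
turn [0.0002 0.0002 0.0003] shift now [ 0.0012  0.0008 -0.0451] shift after turn [ 0.0012  0.0008 -0.0451]
```

>>> {"method": "apply_moves", "body": {
  "motion": [
    [[0, 0, 0], [0, 0, -0.06], 0.4],
    [[0, 0, 0], [0, 0, -0.06], 0.4],
    [[0, 0, 0], [-0.004, -0.024, -0.015], 0.4],
    [[0, 0, 0], [-0.007, -0.042, 0], 0.4],
    [[0, 0, 0], [-0.007, -0.042, 0], 0.4],
    [[0, 0, 0], [-0.007, -0.042, 0], 0.4],
    [[0, 0, 0], [-0.007, -0.042, 0], 0.4],
    [[0, 0, 0], [-0.007, -0.042, 0], 0.4],
    [[0, 0, 0], [-0.005, -0.03, 0.02], 0.4],
    [[0, 0, 0], [-0.002, -0.013, 0.02], 0.4]
  ]
}}

```text
time: 16.6
eef_pos: [0.4414, -0.129, 0.1597]
tool_rot: [0.001, 0.522, 0.853, -0.001]
contact_force: [1.6, 1.3, 0.0]
gripper_width: 0.601
finger_force: 0.0
```

```bash
python3 go.py .442 -.128 .034 27.2;  python3 - <<'E'
from h import *
import cv2
a=snap('top','pics/t4.png')["img"][:,:,::-1];b=snap('scene','pics/s4.png')["img"][:,:,::-1]
cv2.imwrite('pics/c7.png',cv2.resize(np.ascontiguousarray(b[150:300,200:400]),None,fx=4,fy=4,interpolation=cv2.INTER_CUBIC))
E
```

```text
t 16.6 pos [ 0.4414 -0.129   0.1597] yhead 27.06797427360855 w 0.601207760783609 ff 0.0 F [1.5809 1.3218 0.0299] q7 0.7122633020744427
turn [-0.0007  0.0022 -0.0023] shift now [0.0009 0.001  0.1257] shift after turn [0.0006 0.001  0.1257]
```

View pics/c7.png

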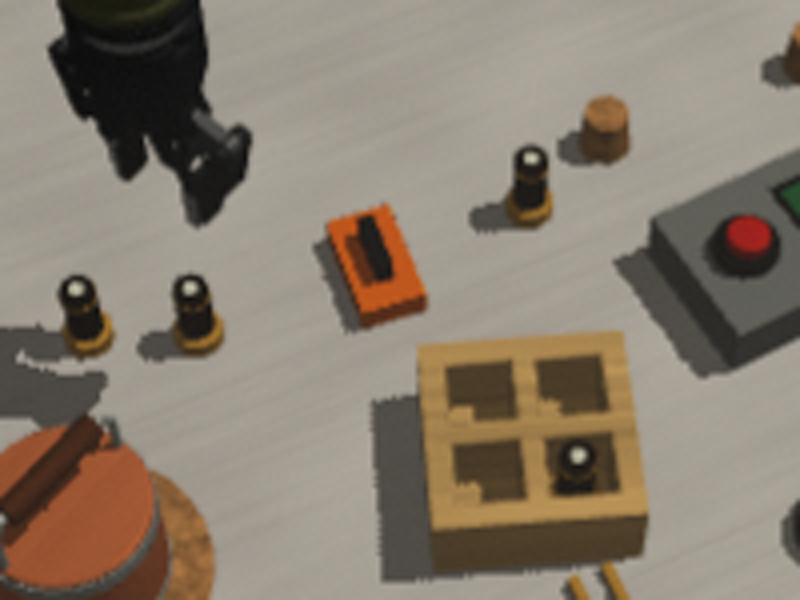

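One seat stands in the pocket at crop (578,470), and the others are still where they were. Next is the seat at (190,310).

>>> {"method": "apply_moves", "body": {
  "motion": [
    [[0, 0, 0], [0.0006, 0.001, 0.04], 0.4],
    [[0, 0, 0], [0, 0, 0.05], 0.4],
    [[0, 0, 0], [0, 0, 0.03], 0.4],
    [[0, 0, 0], [0, 0, 0.006], 0.4],
    [[0, 0, 0], [0, 0, 0], 1],
    [[0, 0, 0], [0, 0, 0], 1],
    [[0, 0, 0], [0, 0, 0], 1],
    [[0, 0, 0], [0, 0, 0], 1],
    [[0, 0, 0], [0, 0, -0.04], 1],
    [[0, 0, 0], [0, 0, -0.06], 1]
  ]
}}

```text
time: 17.95
eef_pos: [0.4416, -0.1259, 0.1336]
tool_rot: [-0.002, 0.521, 0.854, -0.0]
contact_force: [1.0, -0.9, 0.7]
gripper_width: 0.263
finger_force: 49.0
```

```bash
python3 go.py .6473 -.0123 .2 27.2
```

```text
t 17.95 pos [ 0.4416 -0.1259  0.1336] yhead 27.221945281966065 w 0.26267460712238677 ff 48.97046685218811 F [ 1.0236 -0.867   0.6562] q7 0.6890851197395962
turn [-0.0024 -0.0036  0.0004] shift now [ 0.0072  0.2348 -0.067 ] shift after turn [ 0.007   0.2349 -0.0664]
```

>>> {"method": "apply_moves", "body": {
  "motion": [
    [[0, 0, 0], [0, 0.01, -0.05], 1],
    [[0, 0, 0], [0.001, 0.03, -0.016], 1],
    [[0, 0, 0], [0.001, 0.045, 0], 1],
    [[0, 0, 0], [0.001, 0.045, 0], 1],
    [[0, 0, 0], [0.001, 0.045, 0], 1],
    [[0, 0, 0], [0.001, 0.035, 0], 1],
    [[0, 0, 0], [0.001, 0.018, 0.02], 1],
    [[0, 0, 0], [0, 0.006, 0.03], 1],
    [[0, 0, 0], [0, 0, 0.03], 1],
    [[0, 0, 0], [0, 0, 0.01], 1]
  ]
}}

```text
time: 19.2
eef_pos: [0.6472, -0.0144, 0.1075]
tool_rot: [-0.002, 0.521, 0.854, -0.001]
contact_force: [-0.7, -0.5, -0.5]
gripper_width: 0.266
finger_force: 49.1
```

```bash
python3 go.py .6473 -.0123 .064 27.2
```

```text
t 19.2 pos [ 0.6472 -0.0144  0.1075] yhead 27.213487759651045 w 0.2658158700911004 ff 49.083266258239746 F [-0.7469 -0.4574 -0.5058] q7 0.19756879279621803
turn [-0.0037 -0.0017  0.0002] shift now [0.0017 0.0013 0.0435] shift after turn [0.0018 0.0011 0.0435]
```

>>> {"method": "apply_moves", "body": {
  "motion": [
    [[0, 0, 0], [0.0017, 0.001, 0.01], 1],
    [[0, 0, 0], [0, 0, 0.01], 1],
    [[0, 0, 0], [0, 0, 0.007], 1],
    [[0, 0, 0], [0, 0, 0.006], 1],
    [[0, 0, 0], [0, 0, 0.006], 1],
    [[0, 0, 0], [0, 0, 0.004], 1],
    [[0, 0, 0], [0, 0, 0], 1],
    [[0, 0, 0], [0, 0, 0], 0.5],
    [[0, 0, 0], [0, 0, 0], 0.5],
    [[0, 0, 0], [0, 0, 0], 0.5]
  ]
}}

```text
time: 20.45
eef_pos: [0.649, -0.012, 0.0671]
tool_rot: [0.0, 0.521, 0.854, 0.0]
contact_force: [0.2, -0.7, 0.6]
gripper_width: 0.499
finger_force: 0.0
```

```bash
python3 go.py .6473 -.0123 .2 27.2; python3 go.py .411 -.196 .2 27.2
```

```text
t 20.45 pos [ 0.649  -0.012   0.0671] yhead 27.214126480075773 w 0.4994337825748826 ff 0.0 F [ 0.2067 -0.7173  0.6009] q7 0.17240006812373496
turn [0.0003 0.0003 0.0002] shift now [ 0.0005 -0.0016 -0.1329] shift after turn [ 0.0005 -0.0016 -0.1329]
t 20.45 pos [ 0.649  -0.012   0.0671] yhead 27.214126480075773 w 0.4994337825748826 ff 0.0 F [ 0.2067 -0.7173  0.6009] q7 0.17240006812373496
turn [0.0003 0.0003 0.0002] shift now [-0.0548 -0.2957 -0.133 ] shift after turn [-0.0548 -0.2958 -0.1329]
```

>>> {"method": "apply_moves", "body": {
  "motion": [
    [[0, 0, 0], [0, 0, -0.06], 0.4],
    [[0, 0, 0], [0, 0, -0.055], 0.4],
    [[0, 0, 0], [-0.006, -0.033, 0], 0.4],
    [[0, 0, 0], [-0.009, -0.046, 0], 0.4],
    [[0, 0, 0], [-0.009, -0.048, 0], 0.4],
    [[0, 0, 0], [-0.009, -0.048, 0], 0.4],
    [[0, 0, 0], [-0.009, -0.048, 0], 0.4],
    [[0, 0, 0], [-0.008, -0.043, 0], 0.4],
    [[0, 0, 0], [-0.005, -0.03, 0], 0.4],
    [[0, 0, 0], [0, 0, 0.03], 0.4]
  ]
}}

```text
time: 21.7
eef_pos: [0.4104, -0.1995, 0.1536]
tool_rot: [0.003, 0.523, 0.852, -0.001]
contact_force: [-0.1, -0.6, -0.2]
gripper_width: 0.602
finger_force: 0.0
```

```bash
python3 go.py .411 -.196 .034 27.2; python3 - <<'E'
from h import *
import cv2
o=cv2.imread('pics/s4.png').astype(int)
b=snap('scene','pics/s5.png')["img"][:,:,::-1].astype(int)
m=(abs(o-b).max(2)>40).astype(np.uint8)
k,l,st,ce=cv2.connectedComponentsWithStats(m)
for j in range(1,k):
    if st[j,4]>15: print(st[j],ce[j].round())
E
```

```text
t 21.7 pos [ 0.4104 -0.1995  0.1536] yhead 26.930075283877567 w 0.6020127982213156 ff 0.0 F [-0.0964 -0.5594 -0.1789] q7 0.8806697202274189
turn [ 0.0004  0.0062 -0.0047] shift now [0.0036 0.002  0.1195] shift after turn [0.0029 0.0021 0.1196]
[156   0  34  40 959] [173.  18.]
[204   0  17  49 490] [212.  23.]
[243  29  11  10  30] [248.  32.]
[229  45  13  32 215] [235.  62.]
[ 149   48  114  161 7551] [199. 134.]
[251  58   5  21  25] [254.  69.]
[215  65  11  15  57] [221.  72.]
[201  76   3  10  23] [202.  81.]
[207  84   3  13  26] [208.  91.]
[ 87 118  25   4  51] [ 99. 119.]
[ 77 122  12  25  66] [ 81. 137.]
[239 125  10  10  51] [243. 131.]
[215 128  12   7  49] [221. 131.]
[ 122  141   31   99 1226] [134. 202.]
[  85  147   35  124 1983] [100. 228.]
[234 218  22  23 282] [246. 231.]
[178 228  49  29 681] [202. 243.]
[158 230  18  10 101] [166. 234.]
[177 241   9   4  25] [181. 242.]
[122 257  58  16 294] [150. 264.]
[181 257   8   5  17] [184. 259.]
[314 270  11   6  48] [319. 273.]
```

>>> {"method": "apply_moves", "body": {
  "motion": [
    [[0, 0, 0], [0.003, 0.002, 0.03], 0.4],
    [[0, 0, 0], [0, 0, 0.05], 0.4],
    [[0, 0, 0], [0, 0, 0.03], 0.4],
    [[0, 0, 0], [0, 0, 0.0095], 0.4],
    [[0, 0, 0], [0, 0, 0], 1],
    [[0, 0, 0], [0, 0, 0], 1],
    [[0, 0, 0], [0, 0, 0], 1],
    [[0, 0, 0], [0, 0, 0], 1],
    [[0, 0, 0], [0, 0, -0.04], 1],
    [[0, 0, 0], [0, 0, -0.06], 1]
  ]
}}

```text
time: 23.0
eef_pos: [0.4096, -0.192, 0.1321]
tool_rot: [-0.002, 0.521, 0.854, 0.0]
contact_force: [-0.6, -2.2, -0.2]
gripper_width: 0.264
finger_force: 49.0
```

```bash
python3 go.py .5933 .0087 .2 27.2; python3 - <<'E'
from h import *
import cv2
b=snap('scene','pics/s6.png')["img"][:,:,::-1]
cv2.imwrite('pics/c8.png',cv2.resize(np.ascontiguousarray(b[200:300,200:370]),None,fx=4.5,fy=4.5,interpolation=cv2.INTER_CUBIC))
E
```

```text
t 23.0 pos [ 0.4096 -0.192   0.1321] yhead 27.232303933954036 w 0.2642526327875992 ff 49.02657866477966 F [-0.5703 -2.1691 -0.195 ] q7 0.8602233793030581
turn [-0.0015 -0.0039  0.0006] shift now [ 0.0946  0.255  -0.0679] shift after turn [ 0.0945  0.2551 -0.0679]
```

View pics/c8.png

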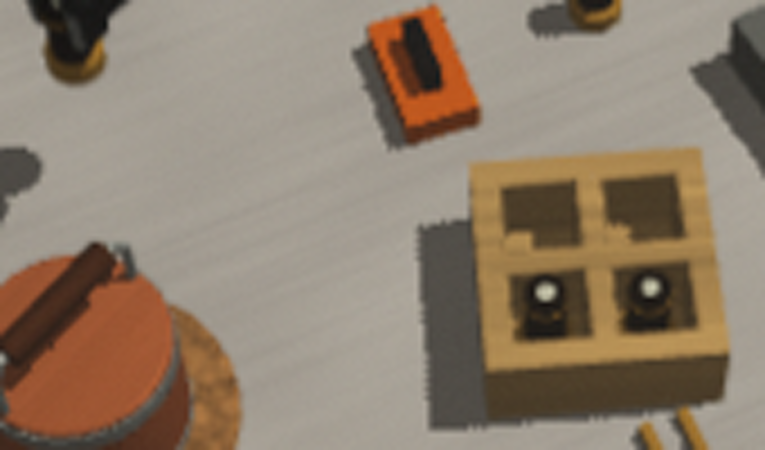

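Two seats now stand in their pockets at crop (545,300) and (650,300), and the third is in the gripper. I'm taking it to the near pocket.

>>> {"method": "apply_moves", "body": {
  "motion": [
    [[0, 0, 0], [0.004, 0.01, -0.05], 1],
    [[0, 0, 0], [0.012, 0.035, -0.018], 1],
    [[0, 0, 0], [0.018, 0.048, 0], 1],
    [[0, 0, 0], [0.018, 0.048, 0], 1],
    [[0, 0, 0], [0.018, 0.048, 0], 1],
    [[0, 0, 0], [0.014, 0.038, 0], 1],
    [[0, 0, 0], [0.007, 0.02, 0.02], 1],
    [[0, 0, 0], [0.003, 0.007, 0.03], 1],
    [[0, 0, 0], [0, 0, 0.03], 1],
    [[0, 0, 0], [0, 0, 0.01], 1]
  ]
}}

```text
time: 24.3
eef_pos: [0.5927, 0.0069, 0.1082]
tool_rot: [-0.001, 0.521, 0.854, -0.001]
contact_force: [-0.3, -0.2, 0.5]
gripper_width: 0.266
finger_force: 49.2
```

```bash
python3 go.py .5933 .0087 .064 27.2
```

```text
t 24.3 pos [0.5927 0.0069 0.1082] yhead 27.225920783490846 w 0.2664635130319435 ff 49.1748172044754 F [-0.2791 -0.2189  0.5071] q7 0.1490317103054085
turn [-0.003  -0.0016  0.0004] shift now [0.0013 0.0015 0.0442] shift after turn [0.0014 0.0014 0.0442]
```

>>> {"method": "apply_moves", "body": {
  "motion": [
    [[0, 0, 0], [0.0015, 0.0015, 0.01], 1],
    [[0, 0, 0], [0, 0, 0.01], 1],
    [[0, 0, 0], [0, 0, 0.007], 1],
    [[0, 0, 0], [0, 0, 0.006], 1],
    [[0, 0, 0], [0, 0, 0.006], 1],
    [[0, 0, 0], [0, 0, 0.004], 1],
    [[0, 0, 0], [0, 0, 0], 1],
    [[0, 0, 0], [0, 0, 0], 0.5],
    [[0, 0, 0], [0, 0, 0], 0.5],
    [[0, 0, 0], [0, 0, 0], 0.5]
  ]
}}

```text
time: 25.55
eef_pos: [0.5949, 0.0091, 0.0675]
tool_rot: [0.0, 0.521, 0.854, 0.0]
contact_force: [-0.1, -0.1, 0.1]
gripper_width: 0.5
finger_force: 0.0
```

```bash
python3 go.py .442 .120 .2 27.2
```

```text
t 25.55 pos [0.5949 0.0091 0.0675] yhead 27.216817452687373 w 0.4996302425081741 ff 0.0 F [-0.0796 -0.131   0.0556] q7 0.1145540676848707
turn [0.0003 0.0003 0.0003] shift now [ 0.1685 -0.0852 -0.1325] shift after turn [ 0.1685 -0.0852 -0.1325]
```

>>> {"method": "apply_moves", "body": {
  "motion": [
    [[0, 0, 0], [0, 0, -0.06], 0.4],
    [[0, 0, 0], [0, 0, -0.05], 0.4],
    [[0, 0, 0], [0.02, -0.01, 0], 0.4],
    [[0, 0, 0], [0.04, -0.02, 0], 0.4],
    [[0, 0, 0], [0.045, -0.023, 0], 0.4],
    [[0, 0, 0], [0.035, -0.018, 0], 0.4],
    [[0, 0, 0], [0.02, -0.01, 0], 0.4],
    [[0, 0, 0], [0.0085, -0.004, 0.01], 0.4],
    [[0, 0, 0], [0, 0, 0.01], 0.4],
    [[0, 0, 0], [0, 0, 0.01], 0.4]
  ]
}}

```text
time: 26.8
eef_pos: [0.4425, 0.1193, 0.1463]
tool_rot: [-0.0, 0.521, 0.853, 0.0]
contact_force: [0.3, 0.2, 0.5]
gripper_width: 0.601
finger_force: 0.0
```

```bash
python3 go.py .442 .12 .034 27.2; python3 - <<'E'
from h import *
import cv2
o=cv2.imread('pics/s6.png').astype(int)
b=snap('scene','pics/s7.png')["img"][:,:,::-1].astype(int)
m=(abs(o-b).max(2)>40).astype(np.uint8)
k,l,st,ce=cv2.connectedComponentsWithStats(m)
for j in range(1,k):
    if st[j,4]>15 and ce[j][0]>230: print(st[j],ce[j].round())
E
```

```text
t 26.8 pos [0.4425 0.1193 0.1463] yhead 27.152957182574443 w 0.6009617212502967 ff 0.0 F [0.2978 0.2445 0.5067] q7 0.15580762561791606
turn [-0.0001 -0.0008 -0.0008] shift now [ 0.0007 -0.0001  0.1123] shift after turn [ 0.0008 -0.0001  0.1123]
[ 278    0   91  176 7715] [330.  73.]
[242  27  10   9  36] [247.  31.]
[251  37   5  42  93] [253.  58.]
[316 242   7   7  23] [319. 245.]
[312 251  12   5  44] [317. 253.]
```

>>> {"method": "apply_moves", "body": {
  "motion": [
    [[0, 0, 0], [0.0005, 0, 0.03], 0.4],
    [[0, 0, 0], [0, 0, 0.05], 0.4],
    [[0, 0, 0], [0, 0, 0.025], 0.4],
    [[0, 0, 0], [0, 0, 0.0075], 0.4],
    [[0, 0, 0], [0, 0, 0], 1],
    [[0, 0, 0], [0, 0, 0], 1],
    [[0, 0, 0], [0, 0, 0], 1],
    [[0, 0, 0], [0, 0, 0], 1],
    [[0, 0, 0], [0, 0, -0.04], 1],
    [[0, 0, 0], [0, 0, -0.06], 1]
  ]
}}

```text
time: 28.1
eef_pos: [0.4404, 0.1202, 0.1348]
tool_rot: [-0.002, 0.521, 0.854, -0.001]
contact_force: [1.5, -0.7, 0.2]
gripper_width: 0.264
finger_force: 49.1
```

```bash
python3 go.py .6143 .0627 .2 27.2
```

```text
t 28.1 pos [0.4404 0.1202 0.1348] yhead 27.24430895903833 w 0.26409418800013174 ff 49.14997100830078 F [ 1.5166 -0.7089  0.2318] q7 0.13307894657091834
turn [-0.0031 -0.0027  0.0008] shift now [-0.1305  0.1281 -0.0659] shift after turn [-0.1306  0.1284 -0.0652]
```

>>> {"method": "apply_moves", "body": {
  "motion": [
    [[0, 0, 0], [0, 0, -0.05], 1],
    [[0, 0, 0], [-0.015, 0.015, -0.016], 1],
    [[0, 0, 0], [-0.03, 0.03, 0], 1],
    [[0, 0, 0], [-0.035, 0.033, 0], 1],
    [[0, 0, 0], [-0.03, 0.03, 0], 1],
    [[0, 0, 0], [-0.015, 0.014, 0], 1],
    [[0, 0, 0], [-0.0055, 0.006, 0.02], 1],
    [[0, 0, 0], [0, 0, 0.03], 1],
    [[0, 0, 0], [0, 0, 0.03], 1],
    [[0, 0, 0], [0, 0, 0.01], 1]
  ]
}}

```text
time: 29.35
eef_pos: [0.6129, 0.0628, 0.1081]
tool_rot: [-0.002, 0.52, 0.854, -0.002]
contact_force: [-0.7, -0.1, -0.9]
gripper_width: 0.265
finger_force: 49.2
```

```bash
python3 go.py .6143 .0627 .064 27.2
```

```text
t 29.35 pos [0.6129 0.0628 0.1081] yhead 27.271016166426023 w 0.2648411912729664 ff 49.23998951911926 F [-0.7023 -0.0663 -0.888 ] q7 -0.010840452677095902
turn [-0.0043 -0.0012  0.0012] shift now [-0.0008  0.0014  0.0441] shift after turn [-0.0007  0.0012  0.0441]
```

>>> {"method": "apply_moves", "body": {
  "motion": [
    [[0, 0, 0], [-0.0007, 0.001, 0.01], 1],
    [[0, 0, 0], [0, 0, 0.01], 1],
    [[0, 0, 0], [0, 0, 0.007], 1],
    [[0, 0, 0], [0, 0, 0.006], 1],
    [[0, 0, 0], [0, 0, 0.006], 1],
    [[0, 0, 0], [0, 0, 0.004], 1],
    [[0, 0, 0], [0, 0, 0], 1],
    [[0, 0, 0], [0, 0, 0], 0.5],
    [[0, 0, 0], [0, 0, 0], 0.5],
    [[0, 0, 0], [0, 0, 0], 0.5]
  ]
}}

```text
time: 30.6
eef_pos: [0.6167, 0.0628, 0.068]
tool_rot: [0.0, 0.521, 0.854, 0.0]
contact_force: [-0.4, 0.3, -0.8]
gripper_width: 0.502
finger_force: 0.0
```

```bash
python3 go.py .6143 .0627 .2 87.2
```

```text
t 30.6 pos [0.6167 0.0628 0.068 ] yhead 27.215271492906037 w 0.5017756563526438 ff 0.0 F [-0.3942  0.3356 -0.7851] q7 -0.03783247176782453
turn [ 0.0002  0.0004 -1.0469] shift now [ 0.001  -0.0021 -0.132 ] shift after turn [ 0.0024 -0.0002 -0.132 ]
```

>>> {"method": "apply_moves", "body": {
  "motion": [
    [[0, 0, 0], [0, 0, -0.06], 0.4],
    [[0, 0, 0], [0, 0, -0.06], 0.4],
    [[0, 0, -0.16], [0, 0, -0.01], 0.4],
    [[0, 0, -0.16], [0, 0, 0], 0.4],
    [[0, 0, -0.16], [0, 0, 0], 0.4],
    [[0, 0, -0.16], [0, 0, 0], 0.4],
    [[0, 0, -0.16], [0, 0, 0], 0.4],
    [[0, 0, -0.16], [0, 0, 0], 0.4],
    [[0, 0, -0.035], [0, 0, 0], 0.4],
    [[0, 0, 0], [0, 0, 0], 0.4]
  ]
}}

```text
time: 31.85
eef_pos: [0.6165, 0.0628, 0.1978]
tool_rot: [-0.0, 0.051, 0.999, -0.0]
contact_force: [-0.7, 1.0, -0.1]
gripper_width: 0.599
finger_force: 0.0
```

```bash
python3 go.py .448 -.001 .2 84.2; python3 - <<'E'
from h import *
import cv2
a=snap('top','pics/t8.png')["img"][:,:,::-1];b=snap('scene','pics/s8.png')["img"][:,:,::-1]
f=lambda i,s:cv2.resize(np.ascontiguousarray(i),s,interpolation=cv2.INTER_CUBIC)
cv2.imwrite('pics/c9.png',np.vstack([np.hstack([f(b[185:240,270:320],(300,330)),f(b[215:295,300:370],(289,330)),f(a[270:310,300:340],(200,200)).repeat(1,0) if 0 else cv2.copyMakeBorder(f(a[270:310,305:337],(208,260)),0,70,0,0,cv2.BORDER_CONSTANT)]),f(a[215:315,190:360],(797,469))])[:600])
E
```

```text
t 31.85 pos [0.6165 0.0628 0.1978] yhead 84.10848762675354 w 0.5994586410768413 ff 0.0 F [-0.6546  0.967  -0.0853] q7 0.935458810771577
turn [-0.     -0.0001 -0.0016] shift now [ 0.1611 -0.0807 -0.0022] shift after turn [ 0.1612 -0.0805 -0.0022]
```

View pics/c9.png

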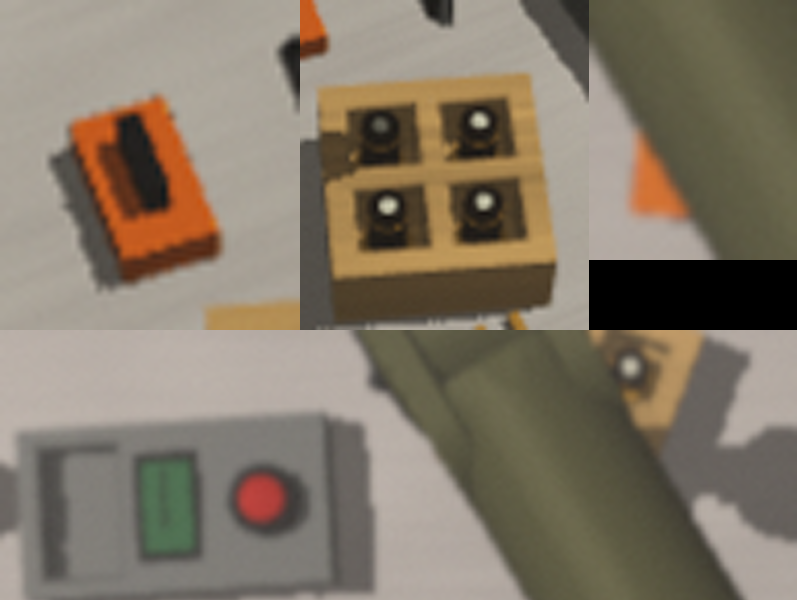

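All four seats stand in pockets, and the battery is where it was in the scene view. Next I'll measure the recess in enlarged crops.

```bash
python3 - <<'E'
import cv2,numpy as np
a=cv2.imread('pics/t8.png');b=cv2.imread('pics/s8.png')
f=lambda i,k:cv2.createCLAHE(3,(2,2)).apply(cv2.cvtColor(cv2.resize(i,None,fx=k,fy=k,interpolation=cv2.INTER_CUBIC),cv2.COLOR_BGR2GRAY))
A=f(a[228:278,188:228],10);B=f(b[175:225,405:445],10)
print(A.shape)
cv2.imwrite('pics/c10.png',np.hstack([A,B]))
E
```

```text
(500, 400)
```

View pics/c10.png

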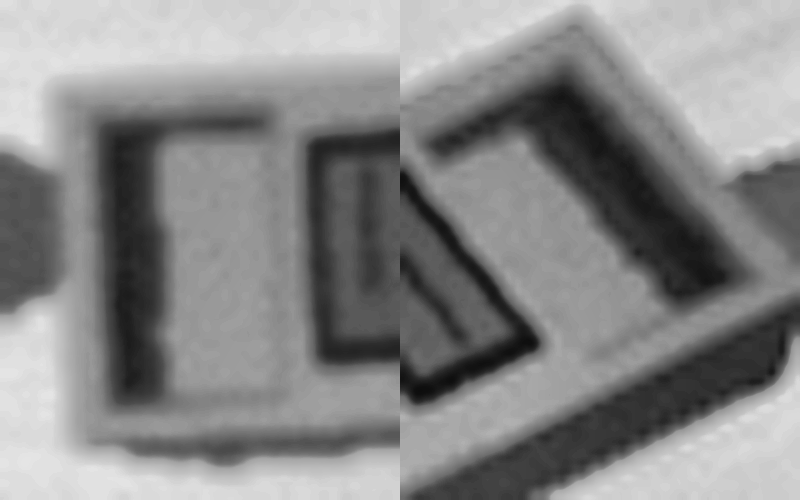

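```bash
cat > m3.py <<'E'
from m import *
G=lambda x,y:(188+(x+.5)/10-.5,228+(y+.5)/10-.5)
H=lambda x,y:(405+(x-400+.5)/10-.5,175+(y+.5)/10-.5)
show('recess top',[G(98,112),G(272,102),G(285,395),G(112,408)],.045)
show('recess scn',[H(427,150),H(567,75),H(750,280),H(595,355)],.045,'scene')
# predict recess edges from tuner corners
for nm,c,a in (('top',np.array([.5587,.2801]),3.0),('scn',np.array([.5607,.278]),3.2)):
    t=np.radians(a);x=np.array([np.cos(t),np.sin(t)]);y=np.array([-x[1],x[0]])
    print(nm,'recess if y=.06:',c+.06*y,'button if y=-.058',c-.058*y)
E
python3 m3.py
```

```text
recess top [[0.6014 0.3697]
 [0.6041 0.3166]
 [0.5157 0.312 ]
 [0.512  0.3646]] mean [0.5583 0.3407]
   sides [0.0531 0.0885 0.0527 0.0896] ang [ -87.1428 -177.0277   94.0106    3.2759]
recess scn [[0.5248 0.3104]
 [0.5191 0.3591]
 [0.6008 0.3668]
 [0.6038 0.3157]] mean [0.5621 0.338 ]
   sides [0.049  0.082  0.0512 0.0792] ang [  96.5926    5.4187  -86.6493 -176.1904]
top recess if y=.06: [0.5556 0.34  ] button if y=-.058 [0.5617 0.2222]
scn recess if y=.06: [0.5574 0.3379] button if y=-.058 [0.5639 0.2201]
```

>>> {"method": "apply_moves", "body": {
  "motion": [
    [[0, 0, 0], [0.016, -0.008, 0], 0.3],
    [[0, 0, 0], [0.035, -0.018, 0], 0.3],
    [[0, 0, 0], [0.045, -0.022, 0], 0.3],
    [[0, 0, 0], [0.04, -0.02, 0], 0.3],
    [[0, 0, 0], [0.02, -0.01, 0.01], 0.3],
    [[0, 0, 0], [0.005, -0.0025, 0.04], 0.3],
    [[0, 0, 0], [0, 0, 0.04], 0.3],
    [[0, 0, 0], [0, 0, 0.03], 0.3],
    [[0, 0, 0], [0, 0, 0], 0.3],
    [[0, 0, 0], [0, 0, 0], 0.3]
  ]
}}

```text
time: 33.2
eef_pos: [0.4546, 0.0018, 0.0809]
tool_rot: [0.0, 0.049, 0.999, 0.0]
contact_force: [-0.4, -0.1, 0.6]
gripper_width: 0.702
finger_force: 0.0
```

```bash
python3 go.py .448 -.001 .0245 84.2; python3 - <<'E'
from h import *
import cv2
o=cv2.imread('pics/s8.png').astype(int)
b=snap('scene','pics/s9.png')["img"][:,:,::-1].astype(int)
m=(b[...,2]-b[...,0]>130).astype(np.uint8);m[:,:270]=0;m[240:]=0;m[:,330:]=0;p=np.argwhere(m);print('orange now',p.min(0),p.max(0),len(p))
m=(o[...,2]-o[...,0]>130).astype(np.uint8);m[:,:270]=0;m[240:]=0;m[:,330:]=0;p=np.argwhere(m);print('before',p.min(0),p.max(0),len(p))
E
```

```text
t 33.2 pos [0.4546 0.0018 0.0809] yhead 84.37760969914363 w 0.7017969179195971 ff 0.0 F [-0.4144 -0.0953  0.5849] q7 1.2116947152334718
turn [0.0003 0.0007 0.0031] shift now [ 0.0064 -0.0034  0.0564] shift after turn [ 0.0063 -0.0034  0.0564]
orange now [202 283] [227 305] 202
before [202 282] [227 305] 232
```

>>> {"method": "apply_moves", "body": {
  "motion": [
    [[0, 0, 0.003], [0.0064, -0.0034, 0], 0.3],
    [[0, 0, 0], [0, 0, 0], 0.3],
    [[0, 0, 0], [0, 0, 0.02], 0.3],
    [[0, 0, 0], [0, 0, 0.02], 0.3],
    [[0, 0, 0], [0, 0, 0.0145], 0.3],
    [[0, 0, 0], [0, 0, 0], 0.3],
    [[0, 0, 0], [0, 0, 0], 1],
    [[0, 0, 0], [0, 0, 0], 1],
    [[0, 0, 0], [0, 0, 0], 1],
    [[0, 0, 0], [0, 0, 0], 1]
  ],
  "squeeze": 60
}}

```text
time: 34.5
eef_pos: [0.4476, -0.0014, 0.0259]
tool_rot: [0.0, 0.051, 0.999, -0.0]
contact_force: [-1.1, 0.1, 6.2]
gripper_width: 0.125
finger_force: 60.9
```

```bash
python3 go.py .558 .339 .15 93.2
```

```text
t 34.5 pos [ 0.4476 -0.0014  0.0259] yhead 84.18570669114008 w 0.12488951323340985 ff 60.89260697364807 F [-1.1046  0.1013  6.237 ] q7 1.1152738202081236
turn [-0.0002  0.0001 -0.1573] shift now [-0.0753  0.3498 -0.1241] shift after turn [-0.1292  0.3337 -0.1241]
```

>>> {"method": "apply_moves", "body": {
  "motion": [
    [[0, 0, 0], [0, 0, -0.01], 1],
    [[0, 0, 0], [0, 0, -0.03], 1],
    [[0, 0, -0.08], [0, 0, -0.04], 1],
    [[0, 0, -0.077], [0, 0, -0.04], 1],
    [[0, 0, 0], [-0.01, 0.024, 0], 1],
    [[0, 0, 0], [-0.02, 0.05, 0], 1],
    [[0, 0, 0], [-0.02, 0.05, 0], 1],
    [[0, 0, 0], [-0.02, 0.05, 0], 1],
    [[0, 0, 0], [-0.02, 0.05, 0], 1],
    [[0, 0, 0], [-0.016, 0.044, 0], 1]
  ]
}}

```text
time: 35.75
eef_pos: [0.5384, 0.2739, 0.1452]
tool_rot: [-0.001, -0.028, 1.0, 0.0]
contact_force: [1.0, -0.5, -0.1]
gripper_width: 0.122
finger_force: 60.0
```

```bash
python3 go.py .558 .339 .15 93.2
```

```text
t 35.75 pos [0.5384 0.2739 0.1452] yhead 93.21212770317119 w 0.12181423830456962 ff 59.97713327407837 F [ 1.0141 -0.5141 -0.0906] q7 0.7599477548996425
turn [ 0.0009 -0.0014  0.0002] shift now [-0.0233  0.0639 -0.0047] shift after turn [-0.0232  0.0639 -0.0048]
```

>>> {"method": "apply_moves", "body": {
  "motion": [
    [[0, 0, 0], [-0.011, 0.03, 0], 1],
    [[0, 0, 0], [-0.008, 0.022, 0], 1],
    [[0, 0, 0], [-0.0043, 0.012, 0], 1],
    [[0, 0, 0], [0, 0, 0.01], 1],
    [[0, 0, 0], [0, 0, 0.02], 1],
    [[0, 0, 0], [0, 0, 0.02], 1],
    [[0, 0, 0], [0, 0, 0.015], 1],
    [[0, 0, 0], [0, 0, 0], 1],
    [[0, 0, 0], [0, 0, 0], 1],
    [[0, 0, 0], [0, 0, 0], 1]
  ]
}}

```text
time: 37.0
eef_pos: [0.5581, 0.3378, 0.0811]
tool_rot: [0.0, -0.028, 1.0, 0.001]
contact_force: [-1.0, 0.2, -1.5]
gripper_width: 0.123
finger_force: 60.0
```

```bash
python3 go.py .558 .339 .0475 93.2; python3 - <<'E'
from h import *
import cv2
b=snap('scene','pics/s10.png')["img"][:,:,::-1];a=snap('top','pics/t10.png')["img"][:,:,::-1]
f=lambda i,k:cv2.resize(np.ascontiguousarray(i),None,fx=k,fy=k,interpolation=cv2.INTER_CUBIC)
cv2.imwrite('pics/c11.png',np.hstack([f(b[160:240,370:450],5),f(a[210:290,170:250],5)]))
E
```

```text
t 37.0 pos [0.5581 0.3378 0.0811] yhead 93.19340918243758 w 0.12270171485251949 ff 60.00428080558777 F [-0.9888  0.2113 -1.471 ] q7 0.641217731006745
turn [ 0.0012  0.0004 -0.0001] shift now [0.     0.0012 0.0336] shift after turn [0.     0.0012 0.0336]
```

View pics/c11.png

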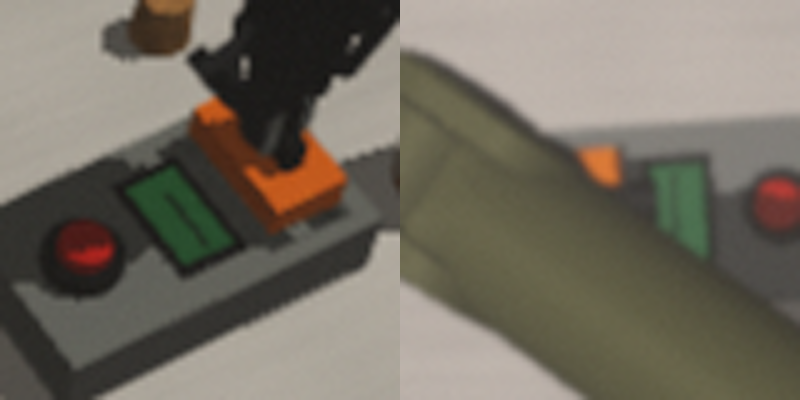

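The battery sits level just above the recess. I'll check its offset against the recess in each camera.

```bash
python3 - <<'E'
from m import *
S=lambda x,y:(370+(x+.5)/5-.5,160+(y+.5)/5-.5)
T=lambda x,y:(170+(x+.5)/5-.5,210+(y+.5)/5-.5)
w=show('scn +x edge',[S(346,180),S(268,207)],.0772,'scene')
c=np.array([.5581,.3378]);t=np.radians(3.2);x=np.array([np.cos(t),np.sin(t)]);y=np.array([-x[1],x[0]])
print('expected from TCP',c+.04*x+.023*y,c+.04*x-.023*y)
print('top +x-y corner',p2w('top',*T(220,149),.0772))
E
```

```text
scn +x edge [[0.5974 0.3589]
 [0.5946 0.3121]] mean [0.596  0.3355]
   sides [0.0469 0.0469] ang [-93.4599  86.5401]
expected from TCP [0.5968 0.363 ] [0.5993 0.3171]
top +x-y corner [0.5964 0.314  0.0772]
```

>>> {"method": "apply_moves", "body": {
  "motion": [
    [[0, 0, 0], [-0.0015, 0.0035, 0], 1],
    [[0, 0, 0], [0, 0, 0], 1],
    [[0, 0, 0], [0, 0, 0.005], 1],
    [[0, 0, 0], [0, 0, 0.003], 1],
    [[0, 0, 0], [0, 0, 0.002], 1],
    [[0, 0, 0], [0, 0, 0.002], 1],
    [[0, 0, 0], [0, 0, 0.001], 1],
    [[0, 0, 0], [0, 0, 0.001], 1],
    [[0, 0, 0], [0, 0, 0], 1],
    [[0, 0, 0], [0, 0, 0], 1]
  ]
}}

```text
time: 38.35
eef_pos: [0.559, 0.3409, 0.0663]
tool_rot: [-0.0, -0.028, 1.0, 0.0]
contact_force: [-0.8, -0.3, 0.2]
gripper_width: 0.123
finger_force: 60.0
```

```bash
python3 go.py .558 .339 .0475 93.2; python3 -c "
from h import *;s=get_state();print(s['torque'])"
```

```text
t 38.35 pos [0.559  0.3409 0.0663] yhead 93.1861077731804 w 0.12338615039358722 ff 60.00442385673523 F [-0.7839 -0.3091  0.1658] q7 0.6302060544157471
turn [ 0.0004 -0.0008 -0.0002] shift now [ 0.0011 -0.0018  0.0188] shift after turn [ 0.0011 -0.0018  0.0188]
[ 0.00834519 -0.00061824  0.05530476]
```

>>> {"method": "apply_moves", "body": {
  "motion": [
    [[0, 0, 0], [0, 0, 0.002], 1],
    [[0, 0, 0], [0, 0, 0.002], 1],
    [[0, 0, 0], [0, 0, 0.002], 1],
    [[0, 0, 0], [0, 0, 0.001], 1],
    [[0, 0, 0], [0, 0, 0.001], 1],
    [[0, 0, 0], [0, 0, 0.001], 1],
    [[0, 0, 0], [0, 0, 0.001], 1],
    [[0, 0, 0], [0, 0, 0], 1],
    [[0, 0, 0], [0, 0, 0], 1],
    [[0, 0, 0], [0, 0, 0], 1]
  ]
}}

```text
time: 39.6
eef_pos: [0.559, 0.3409, 0.0563]
tool_rot: [-0.0, -0.028, 1.0, 0.0]
contact_force: [0.5, -1.0, -1.1]
gripper_width: 0.122
finger_force: 60.0
```

```bash
python3 go.py .559 .341 .0475 93.2; python3 -c "
from h import *;s=get_state();print(s['torque'])"
```

```text
t 39.6 pos [0.559  0.3409 0.0563] yhead 93.18788873433596 w 0.12232560065011126 ff 60.00427186489105 F [ 0.5165 -0.9611 -1.1178] q7 0.6245809051678481
turn [ 0.0004 -0.0008 -0.0002] shift now [-0.      0.0001  0.0088] shift after turn [-0.      0.0001  0.0088]
[ 2.35161027e-02 -9.83394472e-05  4.44738348e-02]
```

>>> {"method": "apply_moves", "body": {
  "motion": [
    [[0, 0, 0], [0, 0, 0.002], 1],
    [[0, 0, 0], [0, 0, 0.002], 1],
    [[0, 0, 0], [0, 0, 0.002], 1],
    [[0, 0, 0], [0, 0, 0.001], 1],
    [[0, 0, 0], [0, 0, 0.001], 1],
    [[0, 0, 0], [0, 0, 0.001], 1],
    [[0, 0, 0], [0, 0, 0.001], 1],
    [[0, 0, 0], [0, 0, 0.001], 1],
    [[0, 0, 0], [0, 0, 0], 1],
    [[0, 0, 0], [0, 0, 0], 1]
  ]
}}

```text
time: 40.85
eef_pos: [0.5589, 0.3408, 0.049]
tool_rot: [-0.0, -0.028, 1.0, -0.001]
contact_force: [-6.5, -7.1, 21.3]
gripper_width: 0.122
finger_force: 63.0
```

>>> {"method": "apply_moves", "body": {
  "motion": [
    [[0, 0, 0], [0, 0, 0], 0.6],
    [[0, 0, 0], [0, 0, 0], 0.6],
    [[0, 0, 0], [0, 0, 0], 0.6],
    [[0, 0, 0], [0, 0, -0.02], 0.6],
    [[0, 0, 0], [0, 0, -0.03], 0.6],
    [[0, 0, 0], [0, 0, 0], 1],
    [[0, 0, 0], [0, 0, 0], 1],
    [[0, 0, 0], [0, 0, 0], 1],
    [[0, 0, 0], [0, 0, 0], 1],
    [[0, 0, 0], [0, 0, 0.02], 1]
  ]
}}

```text
time: 42.1
eef_pos: [0.5597, 0.3416, 0.0756]
tool_rot: [0.001, -0.028, 1.0, 0.001]
contact_force: [-1.1, 0.7, 0.4]
gripper_width: 0.004
finger_force: 0.0
```

>>> {"method": "apply_moves", "body": {
  "motion": [
    [[0, 0, 0], [0, 0, 0.005], 1],
    [[0, 0, 0], [0, 0, 0.003], 1],
    [[0, 0, 0], [0, 0, 0.002], 1],
    [[0, 0, 0], [0, 0, 0.002], 1],
    [[0, 0, 0], [0, 0, 0.001], 1],
    [[0, 0, 0], [0, 0, 0.001], 1],
    [[0, 0, 0], [0, 0, 0.001], 1],
    [[0, 0, 0], [0, 0, 0], 1],
    [[0, 0, 0], [0, 0, 0], 1],
    [[0, 0, 0], [0, 0, 0], 1]
  ]
}}

```text
time: 43.35
eef_pos: [0.559, 0.341, 0.0651]
tool_rot: [0.0, -0.028, 1.0, -0.001]
contact_force: [-8.5, -7.6, 24.2]
gripper_width: -0.004
finger_force: 12.0
```

>>> {"method": "apply_moves", "body": {
  "motion": [
    [[0, 0, 0], [0, 0, -0.02], 1],
    [[0, 0, 0], [0, 0, -0.04], 1],
    [[0, 0, 0], [0, 0, -0.03], 1],
    [[0, 0, 0], [0, -0.025, 0], 1],
    [[0, 0, 0], [0, -0.035, 0], 1],
    [[0, 0, 0], [0, -0.035, 0], 1],
    [[0, 0, 0], [0.001, -0.0215, 0], 1],
    [[0, 0, 0], [0, 0, 0], 1],
    [[0, 0, 0], [0, 0, 0], 1],
    [[0, 0, 0], [0, 0, 0], 1]
  ]
}}

```text
time: 44.6
eef_pos: [0.5641, 0.2263, 0.1505]
tool_rot: [-0.0, -0.029, 1.0, 0.001]
contact_force: [-0.0, -1.3, -0.3]
gripper_width: -0.001
finger_force: 0.0
```

```bash
python3 go.py .5645 .2245 .08 93.2; python3 - <<'E'
from h import *
import cv2
b=snap('scene','pics/s11.png')["img"][:,:,::-1]
cv2.imwrite('pics/c12.png',cv2.resize(np.ascontiguousarray(b[150:330,180:450]),None,fx=2.96,fy=2.96,interpolation=cv2.INTER_CUBIC))
E
```

```text
t 44.6 pos [0.5641 0.2263 0.1505] yhead 93.32351419129654 w -0.0008215798689710704 ff 0.0 F [-0.0409 -1.3081 -0.3139] q7 0.8535998504660267
turn [ 0.0014 -0.0006  0.0022] shift now [-0.0004 -0.0019  0.0705] shift after turn [-0.0003 -0.0018  0.0705]
```

View pics/c12.png

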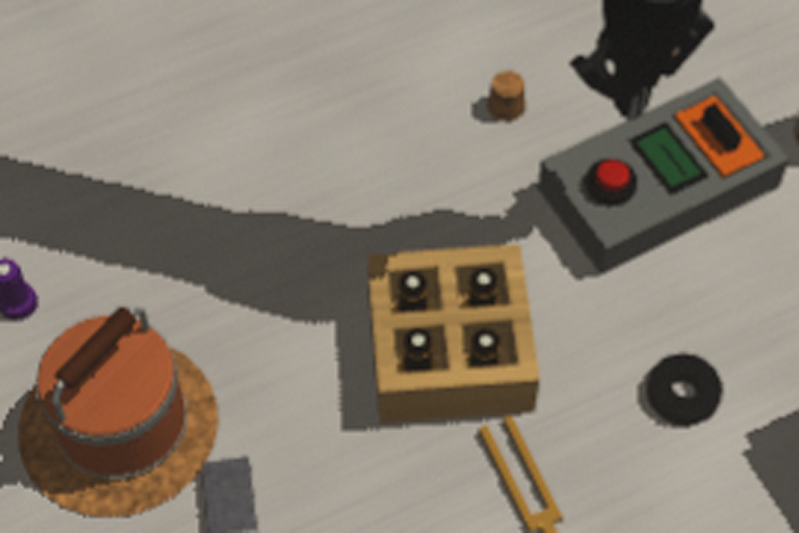

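The last view shows:
- The battery is flush in the recess (crop 720,135).
- All four seats stand in their pockets.
- The canister is upright and centred on the mat.
- The button is free (crop 613,175).

Now I'll press the button.

>>> {"method": "apply_moves", "body": {
  "motion": [
    [[0, 0, 0], [0, -0.0015, 0.03], 1],
    [[0, 0, 0], [0, 0, 0.03], 1],
    [[0, 0, 0], [0, 0, 0.02], 1],
    [[0, 0, 0], [0, 0, 0.008], 1],
    [[0, 0, 0], [0, 0, 0.002], 1],
    [[0, 0, 0], [0, 0, 0.002], 1],
    [[0, 0, 0], [0, 0, 0.002], 1],
    [[0, 0, 0], [0, 0, 0.001], 1],
    [[0, 0, 0], [0, 0, 0.001], 1],
    [[0, 0, 0], [0, 0, 0], 1]
  ]
}}

```text
time: 45.9
eef_pos: [0.5638, 0.2236, 0.0605]
tool_rot: [-0.001, -0.028, 1.0, -0.002]
contact_force: [-16.2, -9.4, 37.6]
gripper_width: -0.003
finger_force: 18.7
```

>>> {"method": "apply_moves", "body": {
  "motion": [
    [[0, 0, 0], [0, 0, 0], 1],
    [[0, 0, 0], [0, 0, -0.002], 1],
    [[0, 0, 0], [0, 0, -0.002], 1],
    [[0, 0, 0], [0, 0, -0.002], 1],
    [[0, 0, 0], [0, 0, -0.002], 1],
    [[0, 0, 0], [0, 0, 0], 1],
    [[0, 0, 0], [0, 0, 0], 1],
    [[0, 0, 0], [0, 0, 0], 1],
    [[0, 0, 0], [0, 0, 0], 1],
    [[0, 0, 0], [0, 0, 0], 1]
  ]
}}

```text
time: 47.15
eef_pos: [0.5647, 0.2236, 0.0623]
tool_rot: [-0.0, -0.028, 1.0, 0.001]
contact_force: [-1.1, 3.2, 3.6]
gripper_width: 0.002
finger_force: 2.1
```

At 62 mm the tool still feels about 4 N of spring, so the button had been fully down. I'm backing off.

>>> {"method": "apply_moves", "body": {
  "motion": [
    [[0, 0, 0], [0, 0, -0.01], 1],
    [[0, 0, 0], [0, 0, -0.03], 1],
    [[0, 0, 0], [0, 0, -0.05], 1],
    [[0, 0, 0], [0, 0, -0.05], 1],
    [[0, 0, 0], [0, 0, 0], 1],
    [[0, 0, 0], [0, 0, 0], 1],
    [[0, 0, 0], [0, 0, 0], 1],
    [[0, 0, 0], [0, 0, 0], 1],
    [[0, 0, 0], [0, 0, 0], 1],
    [[0, 0, 0], [0, 0, 0], 1]
  ]
}}

```text
time: 48.4
eef_pos: [0.5645, 0.2229, 0.2019]
tool_rot: [-0.001, -0.028, 1.0, 0.0]
contact_force: [0.5, 0.4, -0.2]
gripper_width: -0.001
finger_force: 0.0
```

```bash
python3 - <<'E'
from h import *
import cv2
o=cv2.imread('pics/s11.png').astype(int)
b=snap('scene','pics/s12.png')["img"][:,:,::-1].astype(int)
m=(abs(o-b).max(2)>40).astype(np.uint8)
k,l,st,ce=cv2.connectedComponentsWithStats(m)
for j in range(1,k):
    if st[j,4]>10 and ce[j][0]>180 and ce[j][1]>150: print(st[j],ce[j].round())
print(get_state()["contact_force"])
E
```

```text
[373 152  12  14  95] [379. 158.]
[372 154  50  37 539] [396. 173.]
[386 156   4   6  18] [387. 159.]
[203 209  97  21 291] [258. 221.]
[347 219  13  14 113] [354. 226.]
[318 221  23   5  70] [330. 223.]
[174 228 119  34 531] [242. 248.]
[304 236   7   9  46] [307. 240.]
[ 0.55612528 -0.08638625  0.34248302]
```

```bash
python3 - <<'E'
from h import *
import cv2
for f in('s11','s12'):
    o=cv2.imread(f'pics/{f}.png').astype(int)[150:240,370:450]
    for n,m in(('orange',(o[...,2]-o[...,0]>90)&(o[...,1]>50)),('red',(o[...,2]-o[...,1]>60)&(o[...,1]<50))):
        p=np.argwhere(m);print(f,n,len(p),p.mean(0),p.min(0),p.max(0))
from bench import finish_job
print(finish_job())
E
```

```text
s11 orange 246 [46.65853659 52.85772358] [33 38] [58 67]
s11 red 81 [58.08641975 16.92592593] [54 12] [62 22]
s12 orange 243 [46.6872428  52.90534979] [33 38] [58 67]
s12 red 81 [58.08641975 16.92592593] [54 12] [62 22]
the job is handed in; nothing more can be done
None
```

The job is handed in at about 48 s. By my last checks the canister is upright on the mat, all four seats are in pockets, the battery is flush and the red button is pressed and back up; no verdict was returned.

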